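# Lift tile samples onto the sloped display stand with the tile lifter

### The arm

A 7-joint arm with a two-finger parallel gripper is mounted at the origin on the work surface. World frame = base frame: x ahead of the robot, y to its left, z up, the work surface at z = 0. Lengths are in m, angles in rad, forces in N, time in s.
With the tool pointing down it reaches from about 0.4 to 0.85 m from the base axis. Payload 10.4 kg.
Tool frame: the origin (TCP) lies on the centre line of the jaws, within the pads' length; the fingertips stand 8 mm ahead of it and the grasp point (between the pads) lies 11 mm behind it (r.finger_overhang is the distance from the TCP to the fingertips, in m); z points along the fingers, y is the line along which they close (so a half turn about z gives the same grasp; the last joint's range is limited). The gripper opens to 87 mm and grips with 3 to 60 N. Pads are 19 mm wide; open, the fingers measure 117 mm over their backs; the gripper's body (75 mm by 190 mm) begins 51 mm behind the grasp point.
Start: joints at [1.197, 0.332, -0.065, 1.46, 0.022, 1.35, -0.088], TCP at [0.215, -0.587, 0.231] pointing down, gripper open.
Joint ranges: [-2.6, 2.6], [-0.5, 2.12], [-1.47, 1.34], [0.16, 2.42], [-1.27, 4.41], [0.06, 2.06], [-2.6, 2.6]. Speed limits (rad/s): [2.22, 2.22, 2.79, 2.79, 3.14, 3.14, 3.14].

### API

Orientations are given as a unit quaternion [x, y, z, w].
In Python, from bench import r, vision gives the robot as it stands.
- The arm moves only by the tool drive_tool, never from a script. Its argument "series" is a list of rows, each a list of 2 entries, a list of its own where there are three numbers: the shift along the world's x, y, z in cm, then the turn about the world's z in degrees. A call has exactly 10 rows; each row shifts and turns the commanded pose from where the row before left it; what a row does not reach is not made up. A row lasts 1/8 s, in which the tool goes at most 62.5 mm and 10.7 degrees, less where a joint would pass 70% of its speed; a pose out of reach is approached as far as the arm can. A call with a gripper value outside its range is refused whole. "hand" is the closure, from 0 (fully open) to 1 (shut), set as the call begins (left out, the last holds). The fingers move at their own pace and stop on an object; "newtons" is the grip in N (left out, the last holds). Time passes only in rows, so rows that do not move let the fingers close, or fill a call up. It gives the time, the measured TCP pose, the force, the opening and the grip force at its end, in the units of the state.
- r.read_state(): the state, without advancing time (a new reading comes with each control period).
- vision.camera(name): name is "scene" or "side" or "wrist"; returns a dict with "color" (384x512x3 uint8, red, green, blue), "intrinsics" (3x3 intrinsics, pixels), "R" (3x3) and "t" (3): a world point X has camera coordinates R X + t; the wrist camera has in their place "mount" (4x4, takes a point from camera to tool coordinates, whose origin is the TCP and whose axes are the flange's). Camera axes: x right, y down, z forward; pixel columns grow to the right and rows downward; lengths in m; the calibration is good to about 2 mm. The wrist camera is an equidistant fisheye: a pixel r from the principal point sees the ray r / f radians off the axis. A picture is of the moment at which its call begins: read the wrist's pose just before it. There is no depth.
- r.close_job(): hands the job in; it is judged then, once.
The state is a dict: "time": time; "joint_positions": joint angles; "joint_vel": joint speeds; "joint_torque": joint torques, N m; "ee_pos": TCP position; "eef_rot": TCP orientation; "ft_force": force on the tool from outside, world axes, zero at the start; "torque": the same for the moment, N m; "width": finger opening in m; "grip_force": force on a finger pad.
Only numpy, scipy, OpenCV 4.12 (cv2) and the standard library are available. Lean on these libraries where they do the work, as an engineer would, in place of code of your own. Each camera call takes 0.05 s, during which the arm holds its last target. There are 200 camera calls.

### The job

Take the tile lifter from its plinth, slide its blade under each sample tile lying on the mat and tip the tiles onto the sloped display stand, face up, one to a bay (any bay), each lying flat on its feet on the board between the fins and the ledge. Never touch the tiles with the gripper itself, and leave the other things on the bench alone. When every tile is on display, put the lifter back on its plinth, standing flat along it as you found it.

Things in the scene. Friction and masses are not known exactly. Their poses are not given: they have to be found in the camera images.
- tile_a_center (a point): pale marble sample tile 90 x 90 x 7 mm on four feet, 7 mm tall, 11 mm square, 1 mm in from the corners, so 66 mm is clear between feet on each side, 7 mm under the tile; 14 mm tall in all, 130 g; starts face up on the mat; may be absent. Point: its centre, 7 mm above the soles; z out of the face, x and y along the edges. Still given while it rides on the lifter
- tile_b_center (a point): clay sample tile 90 x 90 x 7 mm on four feet, 7 mm tall, 11 mm square, 1 mm in from the corners, so 66 mm is clear between feet on each side, 7 mm under the tile; 14 mm tall in all, 130 g; starts face up on the mat; may be absent. Point: its centre, 7 mm above the soles; z out of the face, x and y along the edges. Still given while it rides on the lifter
- tile_c_center (a point): grey concrete sample tile 90 x 90 x 7 mm on four feet, 7 mm tall, 11 mm square, 1 mm in from the corners, so 66 mm is clear between feet on each side, 7 mm under the tile; 14 mm tall in all, 130 g; starts face up on the mat; may be absent. Point: its centre, 7 mm above the soles; z out of the face, x and y along the edges. Still given while it rides on the lifter
- lifter_grip (a point): centre of the wooden handle of the tile lifter (190 g, balanced within 15 mm of here); handle 120 mm long (x), 24 mm wide (y), 22 mm tall, 62 mm above the blade's underside. It is level with the blade and reaches forward over it, 49 mm of free height between. x points to the blade's free front edge, z up
- lifter_blade (a point): middle of the underside of the lifter's flat steel blade, 115 (x) x 50 (y) x 2 mm: 37.5 mm ahead (+x) of and 62 mm below lifter_grip, so the blade reaches from 20 mm behind the handle's centre to 95 mm ahead. At its rear end a neck 22 mm wide, 6 mm thick rises to the handle; the neck's front is 6 mm ahead of the rear edge. Same axes as lifter_grip
- plinth_top (a point): centre of the flat top of the lifter's plinth, a fixed wooden block: top 105 mm long (x), 36 mm wide (y), 62 mm above the bench, on a base plate 130 x 100 x 6 mm. The lifter starts standing on it, blade flat on the top and pointing along +x, blade centre over this point within a few mm, handle centre 124 mm above the bench
- mat: thin black rubber mat, 200 (x) x 390 (y) x 3 mm, fixed to the bench; the tiles lie on it in a row along y, 120 mm apart, edges roughly along the mat's. Left or right of the plinth, the stand on the other side. Origin: centre of its underside
- stand: fixed display stand: oak board 120 mm (down the slope) x 341 mm, falling 20 degrees towards +x, away from the robot, in a white frame. Three bays across y. Fins 5 mm thick, 10 mm high run down the slope between them and at both ends; a ledge 14 mm high closes the low end; the high end is open, 69 mm above the bench (fins 78 mm). Origin: bench level, under the middle bay point, yaw only
- bay0 (a point): middle of the board surface of the -y bay of the stand, 48 mm above the bench; bays 112 mm apart, 107 mm clear between fins. x points down the slope (20 degrees below level), y across, z out of the board. The ledge's face is 58 mm down the slope from here, the board's upper end 60 mm up. A tile on its feet here does not slide by itself
- bay1 (a point): middle of the board surface of the middle bay of the stand, 48 mm above the bench; bays 112 mm apart, 107 mm clear between fins. x points down the slope (20 degrees below level), y across, z out of the board. The ledge's face is 58 mm down the slope from here, the board's upper end 60 mm up. A tile on its feet here does not slide by itself
- bay2 (a point): middle of the board surface of the +y bay of the stand, 48 mm above the bench; bays 112 mm apart, 107 mm clear between fins. x points down the slope (20 degrees below level), y across, z out of the board. The ledge's face is 58 mm down the slope from here, the board's upper end 60 mm up. A tile on its feet here does not slide by itself
- stain_can: bystander, to be left alone: metal can, 84 mm wide, 110 mm tall; origin at its underside's middle
- varnish_jar: bystander, to be left alone: jar, 70 mm wide, 100 mm tall; origin at its underside's middle
- tape_roll: bystander, to be left alone: roll of tape lying flat, 96 mm wide, 48 mm tall; origin at its underside's middle
- carton: bystander, to be left alone: carton 90 x 140 x 45 mm; origin at its underside's middle
- oak_sample: bystander, to be left alone: flat wood sample 60 x 160 x 14 mm; origin at its underside's middle
- mug: bystander, to be left alone: mug, 80 mm wide, 90 mm tall; origin at its underside's middle
- brush: bystander, to be left alone: paint brush lying on the bench

How it is judged:
By the outcome, as a careful person would: the job done as asked, in the order asked, and still so for the second after the job is handed in, with the robot touching nothing.
Of tile_a, tile_b, tile_c only 2 to 3 are there at a start; the rules pass over those that are not, and their reading is None.
At some moment in a run one of tile_a, tile_b, tile_c may be knocked a few centimetres aside while the robot is not near it.
It also fails if it takes over 210 s, if anything falls off the work surface, if the arm or the gripper's body presses on something with over 40 N, if the wrist force passes 120 N, or if a joint passes its speed limit or range.

## Working session

There is one attempt and no reset: what is moved stays moved. The work goes in short steps, Python scripts to look and compute and a tool call to move; the robot and the scene stay as the last step left them, time stands still between calls to the robot, and variables do not carry over. Pictures are saved under pics/ and viewed, at most 14 in all, crops included, and the job is handed in when it is done.

Besides the shell and the picture viewer there is one more tool, called after "Call:" as name(argument=value, ...) on one line, values as JSON. drive_tool: Moves the arm, as the interface text tells. Its arguments: {"type":"object","properties":{"series":{"type":"array"},"hand":{"type":"number"},"newtons":{"type":"number"}},"required":["series"]}

```bash
ls; mkdir -p pics
python3 - <<'E'
from bench import r, vision
import cv2,json
s=r.read_state(); print({k:s[k] for k in('time','ee_pos','eef_rot','width','ft_force')})
for n in("scene","side","wrist"):
    c=vision.camera(n); cv2.imwrite(f'pics/{n}0.png',c['color'][:,:,::-1])
    print(n,c['intrinsics'],c.get('R'),c.get('t'),c.get('mount'))
E
```

```text
pics
{'time': 0.0, 'ee_pos': array([ 0.21466356, -0.58659067,  0.22976375]), 'eef_rot': array([ 9.84654379e-01,  1.74514377e-01, -1.53448012e-04, -6.79770628e-04]), 'width': 0.0867607450018333, 'ft_force': array([-0.51427434, -0.13047265,  0.24824324])}
scene [[376.0594863    0.         257.29679724]
 [  0.         376.0594863  188.8915686 ]
 [  0.           0.           1.        ]] [[ 0.66811896  0.74371625  0.02243188]
 [ 0.46399161 -0.39288075 -0.79394994]
 [-0.58166042  0.54086121 -0.60756918]] [-0.3523232  -0.16919123  1.77868914] None
side [[406.41711917   0.         259.41753969]
 [  0.         406.41711917 191.96845761]
 [  0.           0.           1.        ]] [[-0.83301193 -0.55317967  0.00913129]
 [-0.37388416  0.55069888 -0.74628505]
 [ 0.40780112 -0.6250784  -0.66556385]] [0.45780507 0.26868215 1.51149222] None
wrist [[297.31863964   0.         262.67360876]
 [  0.         297.31863964 188.61914144]
 [  0.           0.           1.        ]] None None [[-1.31007308e-03 -9.57115245e-01 -2.89704490e-01  7.87256056e-02]
 [ 9.99999142e-01 -1.24748412e-03 -4.00704486e-04  3.27646003e-05]
 [ 2.21186217e-05 -2.89704766e-01  9.57116058e-01 -1.54160379e-01]
 [ 0.00000000e+00  0.00000000e+00  0.00000000e+00  1.00000000e+00]]
```

View pics/scene0.png

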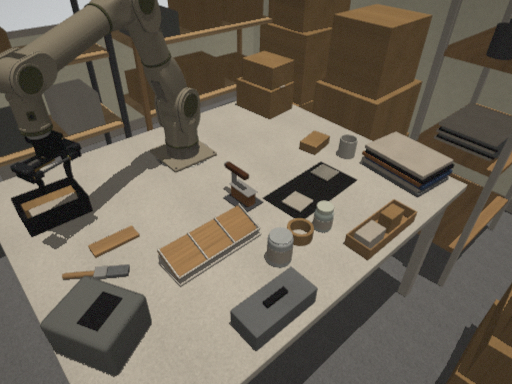

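View pics/side0.png

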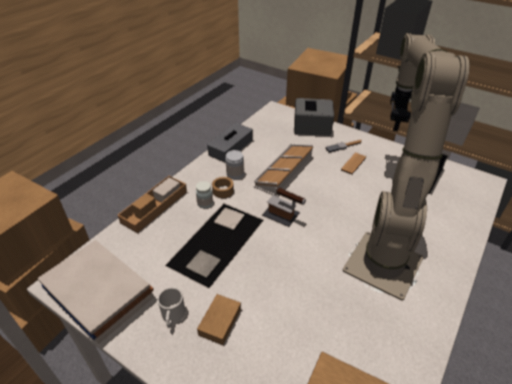

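The scene view shows the stand around (210,243), the plinth with the lifter at (243,185), and the mat at (312,190) with two tiles at (298,203) and (324,172). The middle place is empty. I'll enlarge this area to pick precise corners.

Run:
```python
import cv2
a=cv2.imread('pics/scene0.png'); c=a[150:286,155:365]; cv2.imwrite('pics/sc.png',cv2.resize(c,(798,517),interpolation=cv2.INTER_CUBIC))
a=cv2.imread('pics/side0.png'); c=a[140:290,160:320]; cv2.imwrite('pics/si.png',cv2.resize(c,(640,600),interpolation=cv2.INTER_CUBIC))
```

```text
(no output)
```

View pics/sc.png

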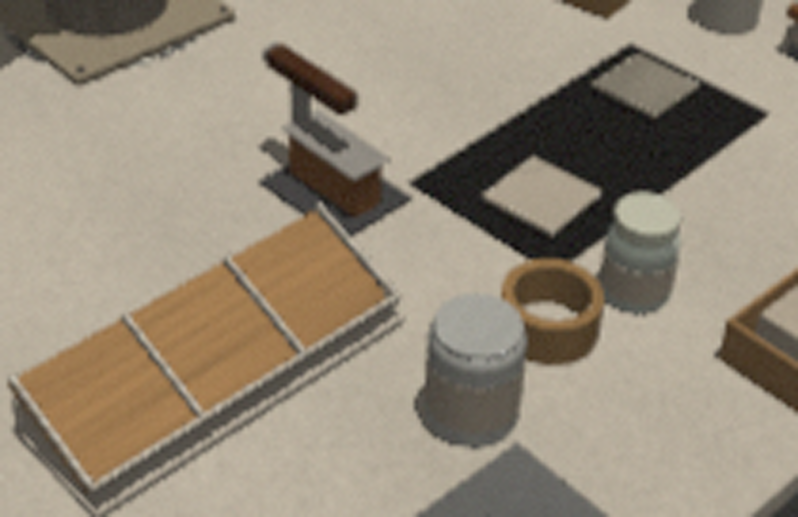

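View pics/si.png

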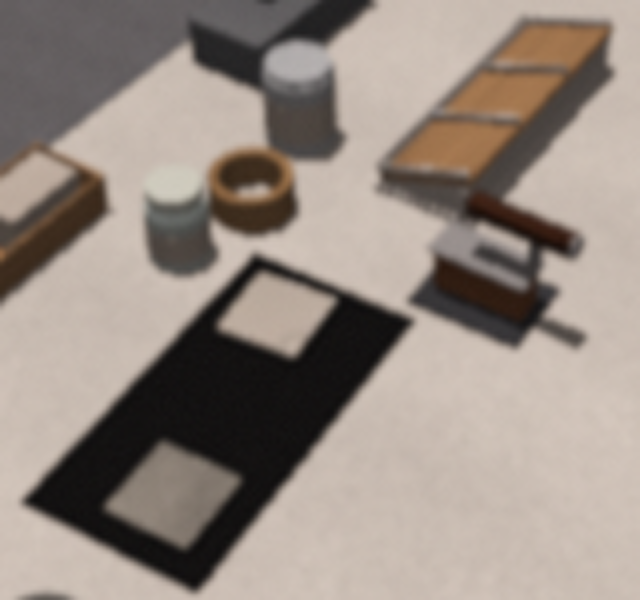

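Marble tile a sits at the plinth end of the mat and grey tile c at the far end, about 240 mm apart. The can, tape roll and jar stand beyond. Corner pixels are read off both crops for the fit below.

```bash
cat > h.py <<'E'
import numpy as np
from scipy.optimize import least_squares
from scipy.spatial.transform import Rotation as Ro
CAL={}
def cal(n):
    if n not in CAL:
        import pickle,os
        if not os.path.exists('cal.pkl'):
            from bench import vision
            pickle.dump({m:{k:v for k,v in vision.camera(m).items() if k!='color'} for m in('scene','side')},open('cal.pkl','wb'))
        CAL.update(pickle.load(open('cal.pkl','rb')))
    return CAL[n]
def proj(n,X):
    c=cal(n); p=(np.atleast_2d(X)@c['R'].T+c['t'])@c['intrinsics'].T; return p[:,:2]/p[:,2:]
def pose(p,L):   # p=x,y,yaw ; L local pts
    c,s=np.cos(p[2]),np.sin(p[2]); L=np.atleast_2d(L)
    return np.c_[p[0]+c*L[:,0]-s*L[:,1],p[1]+s*L[:,0]+c*L[:,1],L[:,2]]
def fit(obs,p0):  # obs: list (cam, px, local)
    f=lambda p:np.concatenate([(proj(n,pose(p,L))-np.array(q)).ravel() for n,q,L in obs])
    o=least_squares(f,p0,loss='soft_l1'); return o.x,np.abs(o.fun).reshape(-1,2).max(1)
S=lambda u,v:(155+u/3.8-.4,150+v/3.8-.4)
D=lambda u,v:(160+u/4-.4,140+v/4-.4)
def sq(h,z):return [(-h,-h,z),(h,-h,z),(h,h,z),(-h,h,z)]
E
python3 - <<'E'
from h import *
# corner orders guessed: use ray/plane first
def ray(n,q,z):
    c=cal(n); d=c['R'].T@np.linalg.solve(c['intrinsics'],[*q,1]); o=-c['R'].T@c['t']; return (o+d*(z-o[2])/d[2])[:2].round(4)
pts={'mat':(.003,[(412,185),(632,45),(767,115),(547,257)],[(257,255),(412,320),(197,590),(25,500)]),
'a':(.017,[(540,157),(601,190),(548,234),(485,192)],[(263,273),(337,298),(292,357),(217,318)]),
'c':(.017,[(638,52),(699,83),(650,116),(593,83)],[(167,440),(242,481),(186,549),(104,504)]),
'handle':(.124,[(272,57),(345,100)],[(575,242),(480,205)]),
'blade':(.064,[(388,158),(350,180),(290,130)],[(430,243),(488,268)]),
'plate':(.006,[(262,182),(350,232),(410,198)],[(410,300),(518,347),(557,291)]),
'standhi':(.078,[(320,207),(12,380)],[(470,182),(610,25)]),
'standlo':(.038,[(397,298),(95,487)],[(383,165),(525,22)]),
'can':(.11,[(477,322)],[(298,62)]),'jar':(.1,[(646,215)],[(174,185)]),'tape':(.048,[(553,288)],[(251,177)])}
for k,(z,a,b) in pts.items():
    A=np.array([ray('scene',S(*q),z) for q in a]);B=np.array([ray('side',D(*q),z) for q in b])
    print(k,A.tolist(),'|',B.tolist(),'means',A.mean(0).round(4),B.mean(0).round(4))
E
```

```text
mat [[0.4991, 0.0563], [0.4727, 0.4454], [0.6682, 0.4522], [0.6712, 0.0816]] | [[0.686, 0.0707], [0.4948, 0.0588], [0.4697, 0.4409], [0.6631, 0.4522]] means [0.5778 0.2589] [0.5784 0.2556]
a [[0.5655, 0.1818], [0.6459, 0.1895], [0.6581, 0.0954], [0.5694, 0.0943]] | [[0.6545, 0.1005], [0.5689, 0.0873], [0.5581, 0.1802], [0.6534, 0.1793]] means [0.6097 0.1402] [0.6087 0.1368]
c [[0.5002, 0.4214], [0.5885, 0.4257], [0.5938, 0.3313], [0.5089, 0.3311]] | [[0.5922, 0.3322], [0.5036, 0.3315], [0.498, 0.4197], [0.5913, 0.4225]] means [0.5479 0.3774] [0.5463 0.3765]
handle [[0.3564, -0.0157], [0.464, -0.0077]] | [[0.3578, -0.0193], [0.463, -0.0136]] means [ 0.4102 -0.0117] [ 0.4104 -0.0164]
blade [[0.5055, 0.0146], [0.5077, -0.0382], [0.4041, -0.0316]] | [[0.5081, 0.0064], [0.4394, 0.0047]] means [ 0.4724 -0.0184] [0.4738 0.0056]
plate [[0.3953, -0.0639], [0.517, -0.0458], [0.5164, 0.0374]] | [[0.5109, 0.0382], [0.3836, 0.0331], [0.3906, -0.0594]] means [ 0.4762 -0.0241] [0.4284 0.004 ]
standhi [[0.5337, -0.0985], [0.5409, -0.435]] | [[0.5165, -0.0844], [0.5292, -0.4225]] means [ 0.5373 -0.2668] [ 0.5228 -0.2534]
standlo [[0.6445, -0.0979], [0.6496, -0.4293]] | [[0.6348, -0.0951], [0.6429, -0.4212]] means [ 0.647  -0.2636] [ 0.6388 -0.2582]
can [[0.7653, -0.119]] | [[0.7664, -0.1192]] means [ 0.7653 -0.119 ] [ 0.7664 -0.1192]
jar [[0.7602, 0.1089]] | [[0.7547, 0.114]] means [0.7602 0.1089] [0.7547 0.114 ]
tape [[0.7366, 0.014]] | [[0.7358, 0.0125]] means [0.7366 0.014 ] [0.7358 0.0125]
```

Call:
drive_tool(series=[[[2, 5.7, 0.3], -1.6], [[2, 5.7, 0.3], -1.6], [[2, 5.7, 0.3], -1.6], [[2, 5.7, 0.3], -1.6], [[2, 5.7, 0.3], -1.6], [[2, 5.7, 0.3], -1.6], [[2, 5.7, 0.3], -1.6], [[2, 5.7, 0.3], -1.6], [[2, 5.7, 0.3], -1.6], [[2, 5.7, 0.3], -1.6]])

```text
time: 1.5
ee_pos: [0.4151, -0.015, 0.2609]
eef_rot: [0.999, 0.035, 0.0, 0.0]
ft_force: [1.5, 0.3, -0.3]
width: 0.0867
grip_force: 0.0
```

Call:
drive_tool(series=[[[0, 0.1, 0], -0.1], [[0, 0, 0], 0], [[0, 0, 0], 0], [[0, 0, 0], 0], [[0, 0, 0], 0], [[0, 0, 0], 0], [[0, 0, 0], 0], [[0, 0, 0], 0], [[0, 0, 0], 0], [[0, 0, 0], 0]])

```text
time: 2.75
ee_pos: [0.4148, -0.0159, 0.2606]
eef_rot: [0.999, 0.035, 0.0, 0.0]
ft_force: [-0.8, -0.7, -0.0]
width: 0.0871
grip_force: 0.0
```

```bash
cat >> h.py <<'E'
def wproj(P,c,X):   # P=(pos,quat) of TCP
    M=c['mount']; X=np.atleast_2d(X)
    T=Ro.from_quat(P[1]).inv().apply(X-P[0]); C=(T-M[:3,3])@M[:3,:3]
    rr=np.hypot(C[:,0],C[:,1]); th=np.arctan2(rr,C[:,2]); K=c['intrinsics']
    return np.c_[K[0,2]+K[0,0]*th*C[:,0]/rr,K[1,2]+K[1,1]*th*C[:,1]/rr]
def wray(P,c,q,z):
    K=c['intrinsics'];M=c['mount'];d=np.array([(q[0]-K[0,2])/K[0,0],(q[1]-K[1,2])/K[1,1]]);th=np.hypot(*d)
    v=np.r_[d/th*np.sin(th),np.cos(th)]; R=Ro.from_quat(P[1])
    v=R.apply(M[:3,:3]@v); o=P[0]+R.apply(M[:3,3]); return (o+v*(z-o[2])/v[2])[:2].round(4)
def look(tag):
    from bench import r,vision
    import cv2,pickle
    s=r.read_state(); P=(np.array(s['ee_pos']),np.array(s['eef_rot'])); c=vision.camera('wrist')
    cv2.imwrite(f'pics/{tag}.png',c['color'][:,:,::-1]); pickle.dump((P,c),open(f'{tag}.pkl','wb')); return s,P,c
def yaw(q): 
    x=Ro.from_quat(q).apply([1,0,0]); return np.degrees(np.arctan2(x[1],x[0]))
def st():
    from bench import r
    s=r.read_state(); f=np.round
    print('t',round(float(s['time']),2),'tcp',f(s['ee_pos'],4),'yaw',f(yaw(s['eef_rot']),2),'F',f(s['ft_force'],1),'w',round(float(s['width']),4),'g',f(s['grip_force'],1),'M',f(s['torque'],2)); return s
E
python3 -c "
from h import *
st();look('w1')"
```

```text
t 2.75 tcp [ 0.4148 -0.0159  0.2606] yaw 4.0 F [-0.8 -0.7 -0. ] w 0.0871 g 0.0 M [-0.06  0.05  0.01]
```

View pics/w1.png

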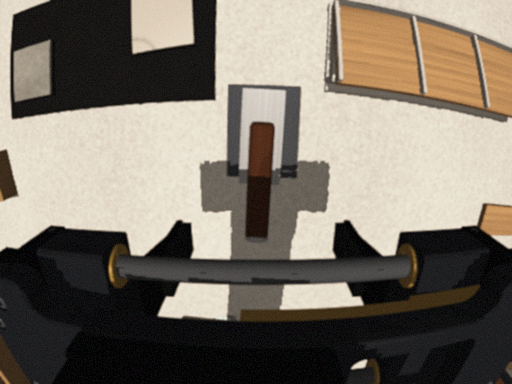

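The wrist view shows the handle from (262,122) at the front to (257,238) at the rear, the blade front corners at (243,88) and (284,88), and the stand's near edge at the upper right.

Run:
```python
from h import *; import pickle
P,c=pickle.load(open('w1.pkl','rb'))
for n,z,q in [('hfL',.135,(250,123)),('hfR',.135,(274,123)),('hrL',.135,(246,236)),('hrR',.135,(268,236)),('bl',.064,(243,88)),('br',.064,(285,88)),('pl',.006,(229,85)),('pr',.006,(300,87)),('st hi corner top',.078,(327,80)),('st lo',.038,(337,2)),('fin2 lo',.045,(414,18)),('fin2 hi',.078,(424,101)),('fin3hi',.078,(491,106))]: print(n,wray(P,c,q,z))
```

```text
hfL [ 4.722e-01 -3.000e-04]
hfR [ 0.4737 -0.0227]
hrL [ 0.3562 -0.0027]
hrR [ 0.3578 -0.0256]
bl [0.5076 0.0131]
br [ 0.511  -0.0355]
pl [0.5132 0.0363]
pr [ 0.5171 -0.0599]
st hi corner top [ 0.5243 -0.0813]
st lo [ 0.6355 -0.0965]
fin2 lo [ 0.634  -0.2044]
fin2 hi [ 0.5181 -0.2087]
fin3hi [ 0.5332 -0.3262]
```

Call:
drive_tool(series=[[[0.5, 0.1, -2], 0], [[0.5, 0.1, -2], 0], [[0.5, 0.1, -2], 0], [[0, 0, -2], 0], [[0, 0, -2], 0], [[0, 0, -2], 0], [[0, 0, -2], 0], [[0, 0, -0.7], 0], [[0, 0, 0], 0], [[0, 0, 0], 0]])

```text
time: 4.05
ee_pos: [0.4303, -0.0129, 0.1143]
eef_rot: [0.999, 0.035, 0.001, 0.0]
ft_force: [1.0, 0.6, -0.1]
width: 0.0872
grip_force: 0.0
```

Call:
drive_tool(series=[[[0, 0, 0], 0], [[0, 0, 0], 0], [[0, 0, 0], 0], [[0, 0, 0], 0], [[0, 0, 0], 0], [[0, 0, 0], 0], [[0, 0, 0], 0], [[0, 0, 0], 0], [[0, 0, 0], 0], [[0, 0, 0], 0]], hand=1, newtons=25)

```text
time: 5.3
ee_pos: [0.4298, -0.0129, 0.1136]
eef_rot: [0.999, 0.035, 0.0, 0.0]
ft_force: [0.8, 0.4, -0.5]
width: 0.0239
grip_force: 24.4
```

```bash
python3 -c "
from h import *
st()"
```

```text
t 5.3 tcp [ 0.4298 -0.0129  0.1136] yaw 4.0 F [ 0.8  0.4 -0.5] w 0.0239 g 24.4 M [ 0.14 -0.02  0.01]
```

Call:
drive_tool(series=[[[0, 0, 1], 0], [[0, 0, 1.5], 0], [[0, 0, 1.5], 0], [[0, 0, 1.5], 0], [[0, 2.5, 1], 0], [[0, 2.5, 0], 0], [[0, 2.5, 0], 0], [[0, 2.5, 0], 0], [[0, 2.5, 0], 0], [[0, 2.5, 0], 0]])

```text
time: 6.55
ee_pos: [0.4299, 0.1377, 0.1794]
eef_rot: [0.999, 0.035, 0.0, 0.0]
ft_force: [0.2, -0.3, -1.1]
width: 0.0242
grip_force: 24.4
```

Call:
drive_tool(series=[[[0, 0, 0], 0], [[0, 0, 0], 0], [[0, 0, 0], 0], [[0, 0, 0], 0], [[0, 0, 0], 0], [[0, 0, 0], 0], [[0, 0, 0], 0], [[0, 0, 0], 0], [[0, 0, 0], 0], [[0, 0, 0], 0]])

```text
time: 7.8
ee_pos: [0.4298, 0.1371, 0.1786]
eef_rot: [0.999, 0.035, 0.0, 0.0]
ft_force: [0.2, -0.1, -1.8]
width: 0.0239
grip_force: 24.4
```

```bash
python3 -c "
from h import *
st();look('w2')
from bench import vision
import cv2
cv2.imwrite('pics/side2.png',vision.camera('side')['color'][:,:,::-1])
a=cv2.imread('pics/w2.png'); b=cv2.resize(cv2.imread('pics/side2.png')[130:290,180:320],(288,330),interpolation=cv2.INTER_CUBIC)
o=np.zeros((384,800,3),np.uint8);o[:,:512]=a;o[:330,512:]=b;cv2.imwrite('pics/m2.png',o)"
```

```text
t 7.8 tcp [0.4298 0.1371 0.1786] yaw 4.0 F [ 0.2 -0.1 -1.8] w 0.0239 g 24.4 M [ 0.03  0.   -0.  ]
```

View pics/m2.png

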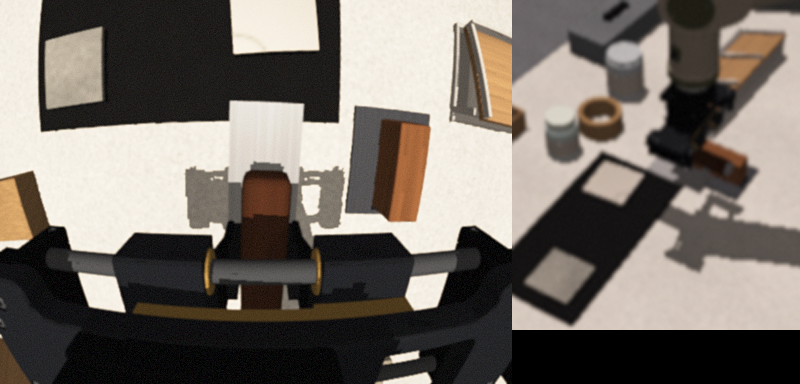

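Tile a's near corners are at (233,53) and (319,50), and tile c is whole at (46,37)–(103,100). The lifter is held with its blade front corners at (230,101) and (303,104), and the side view shows it about level.

Run:
```python
from h import *; import pickle
P,c=pickle.load(open('w2.pkl','rb'))
for z in(.119,.124,.129,.134):
    a,b=wray(P,c,(230,101),z),wray(P,c,(303,104),z); print(z,a,b,np.hypot(*(a-b)))
g=Ro.from_quat(P[1])
h=np.array([.4298,.1371,.1896])
print('tile a near',wray(P,c,(233,53),.017),wray(P,c,(319,50),.017))
print('tile c',[wray(P,c,q,.017).tolist() for q in((45,38),(104,26),(104,99),(46,110))])
print('mat near',wray(P,c,(42,131),.003),wray(P,c,(340,122),.003))
print('plinth top',[wray(P,c,q,.062).tolist() for q in((388,120),(430,125),(416,222),(377,220))])
```

```text
0.119 [0.5072 0.1655] [0.5087 0.1134] 0.0521215886173858
0.124 [0.5072 0.1649] [0.5087 0.1141] 0.05082214084432099
0.129 [0.5073 0.1644] [0.5087 0.1148] 0.04961975413078948
0.134 [0.5073 0.1638] [0.5087 0.1155] 0.048320285595182484
tile a near [0.5583 0.1767] [0.569 0.087]
tile c [[0.5934, 0.425], [0.5959, 0.3315], [0.5082, 0.3255], [0.4985, 0.4181]]
mat near [0.4698 0.4396] [0.493  0.0538]
plinth top [[0.5035, 0.0214], [0.5053, -0.0276], [0.4001, -0.033], [0.4008, 0.0156]]
```

Call:
drive_tool(series=[[[0.9, -0.28, -1.5], 0.6], [[0.9, -0.28, -1.5], 0.6], [[0.9, -0.28, -1.5], 0.6], [[0.9, -0.28, -1.5], 0.6], [[0.96, -0.28, -1.5], 0.6], [[0, 0, -1.5], 0], [[0, 0, -1.5], 0], [[0, 0, -1], 0], [[0, 0, -0.5], 0], [[0, 0, 0], 0]])

```text
time: 9.15
ee_pos: [0.4753, 0.1231, 0.0585]
eef_rot: [0.998, 0.061, -0.0, 0.0]
ft_force: [-0.3, 0.2, -1.5]
width: 0.0239
grip_force: 24.4
```

Call:
drive_tool(series=[[[0, 0, -0.1], 0], [[0, 0, -0.1], 0], [[0, 0, 0], 0], [[0, 0, 0], 0], [[0, 0, 0], 0], [[0, 0, 0], 0], [[0, 0, 0], 0], [[0, 0, 0], 0], [[0, 0, 0], 0], [[0, 0, 0], 0]])

```text
time: 10.4
ee_pos: [0.4754, 0.1231, 0.0566]
eef_rot: [0.998, 0.061, -0.0, 0.0]
ft_force: [0.3, -0.3, -2.3]
width: 0.0239
grip_force: 24.4
```

```bash
python3 -c "
from h import *
st();look('w3')"
```

```text
t 10.4 tcp [0.4754 0.1231 0.0566] yaw 7.0 F [ 0.3 -0.3 -2.3] w 0.0239 g 24.4 M [0.   0.04 0.01]
```

View pics/w3.png

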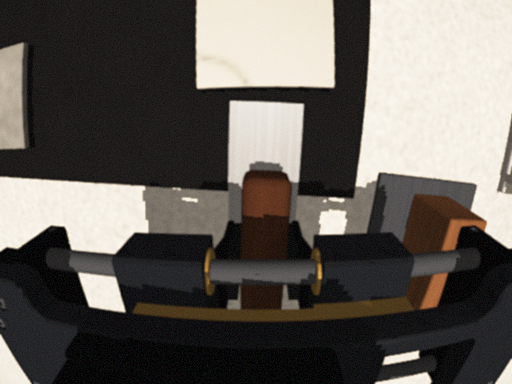

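The blade's front edge (229–303, centre 266) is centred on tile a's near edge (196–335, centre 265) and parallel to it, so I'll slide it in.

Call:
drive_tool(series=[[[1.04, 0.12, 0], 0], [[1.04, 0.12, 0], 0], [[1.04, 0.12, 0], 0], [[1.04, 0.12, 0], 0], [[1.04, 0.12, 0], 0], [[1.04, 0.12, 0], 0], [[1.04, 0.12, 0], 0], [[1.04, 0.12, 0], 0], [[1.04, 0.12, 0], 0], [[1.04, 0.12, 0], 0]])

```text
time: 11.7
ee_pos: [0.5801, 0.1351, 0.0565]
eef_rot: [0.998, 0.061, -0.0, 0.0]
ft_force: [-0.9, 0.0, -2.7]
width: 0.024
grip_force: 24.4
```

Call:
drive_tool(series=[[[0, 0, 0], 0], [[0, 0, 0.2], 0], [[0, 0, 0.2], 0], [[0, 0, 0.2], 0], [[0, 0, 0.4], 0], [[0, 0, 0.5], 0], [[0, 0, 0.5], 0], [[0, 0, 1], 0], [[0, 0, 1], 0], [[0, 0, 0], 0]])

```text
time: 12.95
ee_pos: [0.5801, 0.1353, 0.0978]
eef_rot: [0.998, 0.061, 0.001, -0.0]
ft_force: [0.6, 0.2, -3.2]
width: 0.0239
grip_force: 24.4
```

```bash
python3 -c "
from h import *
st();look('w4')
from bench import vision
import cv2
cv2.imwrite('pics/side4.png',vision.camera('side')['color'][:,:,::-1])
a=cv2.imread('pics/w4.png'); b=cv2.resize(cv2.imread('pics/side4.png')[140:290,190:320],(288,332),interpolation=cv2.INTER_CUBIC)
o=np.zeros((384,800,3),np.uint8);o[:,:512]=a;o[:332,512:]=b;cv2.imwrite('pics/m4.png',o)"
```

```text
t 12.95 tcp [0.5801 0.1353 0.0978] yaw 6.99 F [ 0.6  0.2 -3.2] w 0.0239 g 24.4 M [-0.    0.03  0.02]
```

View pics/m4.png

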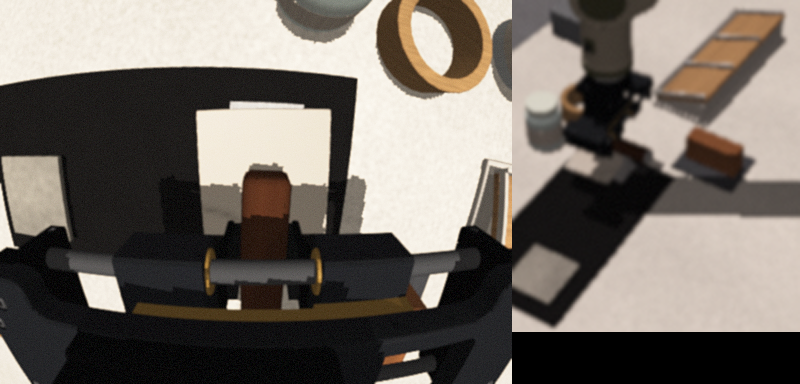

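Tile a rides on the blade, which shows about 5 mm ahead of it and is still level. I'll carry it slowly to a spot in front of the stand.

Call:
drive_tool(series=[[[-0.3, 0, 0.8], 0], [[-0.8, 0, 1.5], 0], [[-1.3, -0.3, 2], 0], [[-1.7, -0.8, 2.2], -0.3], [[-2, -1.5, 2.2], -0.5], [[-2, -2.2, 2], -0.5], [[-2, -2.8, 1.5], -0.5], [[-1.8, -3.2, 0.8], -0.5], [[-1.4, -3.4, 0.3], -0.5], [[-0.9, -3.4, 0], -0.5]])

```text
time: 14.3
ee_pos: [0.4366, -0.0414, 0.2307]
eef_rot: [0.999, 0.032, 0.001, 0.001]
ft_force: [0.6, -0.0, -3.5]
width: 0.0241
grip_force: 24.4
```

Call:
drive_tool(series=[[[-0.5, -3.2, 0], -0.5], [[0, -3, 0], -0.5], [[0, -2.5, 0], -0.5], [[0, -2, 0], 0], [[0, -1.5, 0], 0], [[0, -1, 0], 0], [[0, -0.6, 0], 0], [[0, -0.3, 0], 0], [[0, 0, 0], 0], [[0, 0, 0], 0]])

```text
time: 15.55
ee_pos: [0.4325, -0.1815, 0.2296]
eef_rot: [1.0, 0.02, 0.0, 0.0]
ft_force: [0.3, 0.4, -4.0]
width: 0.0239
grip_force: 24.4
```

```bash
python3 -c "
from h import *
st();look('w5')"
```

```text
t 15.55 tcp [ 0.4325 -0.1815  0.2296] yaw 2.24 F [ 0.3  0.4 -4. ] w 0.0239 g 24.4 M [0.07 0.06 0.03]
```

View pics/w5.png

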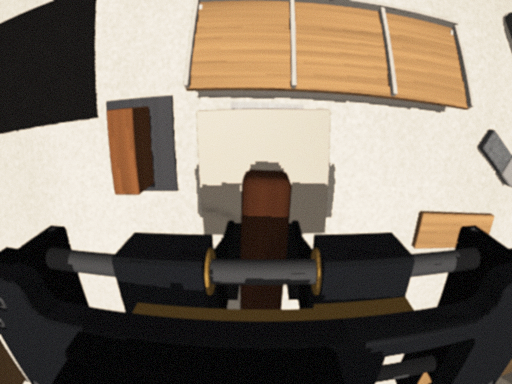

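The wrist view shows all four fins of the stand, with upper ends at (190,89), (295,86), (391,94) and (468,105). The tile still sits square on the blade.

Run:
```python
from h import *; import pickle
P,c=pickle.load(open('w5.pkl','rb'))
a=np.radians(20);C,Sn=np.cos(a),np.sin(a)
L=lambda s,y,n:(s*C+n*Sn,y,.048-s*Sn+n*C)
W=[((190,88),L(-.06,.168,.01)),((295,86),L(-.06,.056,.01)),((391,94),L(-.06,-.056,.01)),((468,105),L(-.06,-.168,.01))]
W1=[((299,155-150+0),0)]
P1,c1=pickle.load(open('w1.pkl','rb'))
V=[((424,101),L(-.06,-.056+.112,.01)),((491,106),L(-.06,-.056,.01)),((327,81),L(-.06,.170,.01))]
f=lambda p:np.concatenate([(wproj(P,c,pose(p,l))[0]-q) for q,l in W]+[(wproj(P1,c1,pose(p,l))[0]-q) for q,l in V])
o=least_squares(f,[.59,-.26,.02],loss='soft_l1');print('wrist',o.x,o.fun.round(1))
ob=[('scene',S(320,207),L(-.06,.168,.01)),('scene',S(12,380),L(-.06,-.168,.01)),('scene',S(228,261),L(-.06,.056,.01)),('scene',S(127,318),L(-.06,-.056,.01)),
('side',D(470,181),L(-.06,.168,.01)),('side',D(610,25),L(-.06,-.168,.01)),('side',D(522,120),L(-.06,.056,.01)),('side',D(568,68),L(-.06,-.056,.01))]
print('ext',*fit(ob,o.x))
for p in (o.x,fit(ob,o.x)[0]):
    print([pose(p,(0,y,.048)).round(4).tolist() for y in(-.112,0,.112)])
print('wrist check low', [wproj(P,c,pose(o.x,L(.06,y,.01))).round(0).tolist() for y in(.168,.056,-.056,-.168)])
```

```text
wrist [ 0.58226832 -0.26235724  0.02931728] [-6.9 -0.2 -3.   0.7  3.  -0.2  3.8 -0.   0.2 -7.6 -3.2  0.7 10.8  0.3]
ext [ 0.58590705 -0.26332879  0.02722118] [0.88167214 0.91426545 1.37139161 1.27898074 2.32994516 1.57111067
 1.14502806 0.91246375]
[[[0.5856, -0.3743, 0.048]], [[0.5823, -0.2624, 0.048]], [[0.579, -0.1504, 0.048]]]
[[[0.589, -0.3753, 0.048]], [[0.5859, -0.2633, 0.048]], [[0.5829, -0.1514, 0.048]]]
wrist check low [[[194.0, -1.0]], [[289.0, -3.0]], [[380.0, 6.0]], [[454.0, 23.0]]]
```

Run:
```python
from h import *; import pickle,cv2
P,c=pickle.load(open('w5.pkl','rb'))
im=c['color']; hsv=cv2.cvtColor(im,cv2.COLOR_RGB2HSV)
for v in (20,40,60,75):
    oak=(hsv[v,:,1]>70)&(hsv[v,:,2]>60); x=np.flatnonzero(oak[180:480])+180
    print(v,[(int(g[0]),int(g[-1])) for g in np.split(x,np.flatnonzero(np.diff(x)>1)+1) if len(g)>5])
for u in (220,260,330,360,420,440):
    print(u,[tuple(int(t) for t in im[v,u]) for v in range(84,106,2)])
```

```text
20 [(197, 289), (295, 380), (387, 424)]
40 [(194, 290), (296, 384), (391, 455)]
60 [(191, 290), (296, 386), (394, 459)]
75 [(190, 290), (296, 388), (396, 462)]
220 [(217, 164, 108), (217, 164, 109), (128, 93, 59), (107, 89, 76), (120, 114, 102), (114, 107, 97), (116, 107, 97), (234, 222, 206), (239, 232, 219), (241, 236, 225), (241, 236, 226)]
260 [(223, 170, 110), (210, 155, 99), (122, 88, 55), (101, 84, 67), (119, 113, 104), (117, 108, 100), (105, 96, 87), (177, 165, 149), (244, 238, 225), (234, 229, 218), (231, 227, 217)]
330 [(223, 168, 108), (224, 171, 111), (218, 164, 106), (179, 131, 85), (98, 74, 53), (112, 104, 93), (117, 112, 101), (109, 101, 94), (148, 137, 126), (238, 231, 213), (239, 234, 221)]
360 [(226, 170, 109), (226, 175, 113), (226, 174, 117), (207, 156, 101), (189, 139, 91), (102, 72, 46), (114, 103, 91), (118, 109, 100), (105, 102, 90), (167, 156, 138), (241, 235, 221)]
420 [(203, 152, 96), (208, 157, 103), (211, 160, 106), (211, 160, 103), (220, 167, 111), (213, 163, 104), (219, 168, 110), (203, 156, 100), (156, 113, 74), (99, 76, 57), (107, 101, 91)]
440 [(215, 163, 105), (202, 152, 98), (204, 152, 98), (210, 160, 103), (210, 159, 103), (212, 159, 102), (209, 158, 102), (212, 159, 104), (218, 166, 105), (195, 143, 93), (102, 76, 49)]
```

Run:
```python
from h import *; import pickle
P,c=pickle.load(open('w5.pkl','rb'))
a=np.radians(20);C,Sn=np.cos(a),np.sin(a)
L=lambda s,y,n:np.c_[s*C+n*Sn,y+0*s,.048-s*Sn+n*C]
s=np.linspace(-.06,.06,25); yy=np.linspace(-.165,.165,60)
F=[(.1655,0,{20:196.5,40:193.5,60:190.5,75:189.5}),(.0585,0,{20:289.5,40:290.5,60:290.5,75:290.5}),(.0535,.01,{20:294.5,40:295.5,60:295.5,75:295.5}),
(-.0535,0,{20:380.5,40:384.5,60:386.5,75:388.5}),(-.0585,.01,{20:386.5,40:390.5,60:393.5,75:395.5}),(-.1655,0,{40:455.5,60:459.5,75:462.5})]
E={220:87.5,260:87.5,330:90.8,360:92.8,420:100,440:102.8}
def f(p,dz=0):
    o=[]
    for y,n,d in F:
        q=wproj(P,c,pose(p,L(s,y,n))+[0,0,p[3]]);k=np.argsort(q[:,1])
        o+=[np.interp(v,q[k,1],q[k,0])-u for v,u in d.items()]
    q=wproj(P,c,pose(p,L(-.06+0*yy,yy,0))+[0,0,p[3]]);k=np.argsort(q[:,0])
    o+=[np.interp(u,q[k,0],q[k,1])-v for u,v in E.items()]
    return np.array(o)
for z in(0,1):
    g=(lambda p:f(np.r_[p,0])) if not z else f
    o=least_squares(g,[.586,-.263,.027]+[0]*z,loss='soft_l1');print(o.x.round(4),o.fun.round(1))
```

```text
[ 0.5839 -0.2648  0.0186] [ 0.6  1.1  1.7  1.2  0.  -0.6 -0.2 -0.   0.4 -0.   0.5  0.8 -0.9 -1.6
 -0.7 -0.8  0.3 -0.1 -0.1 -0.  -1.5 -0.9 -0.9 -0.2 -0.1 -0.4 -0.  -0.2
 -0. ]
[ 0.5836 -0.2644  0.018   0.0029] [-0.3  0.   0.7  0.  -0.2 -0.8 -0.5 -0.3  0.2 -0.2  0.3  0.6 -0.3 -1.
 -0.1 -0.2  1.   0.5  0.6  0.6 -0.6 -0.   0.  -0.1 -0.  -0.3  0.2  0.
  0.2]
```

The stand fits well: middle bay at (0.584, -0.2645) with yaw 1°. Move the tile above the middle bay.

Call:
drive_tool(series=[[[0.3, -0.5, 0], -0.1], [[0.8, -1, 0], -0.1], [[1.4, -1.5, 0], -0.1], [[2, -1.6, -0.5], -0.1], [[2.2, -1.5, -1], -0.1], [[2.2, -1.1, -1.4], -0.1], [[1.7, -0.7, -1.6], -0.1], [[1.2, -0.3, -1.5], 0], [[0.6, -0.15, -1.2], 0], [[0.3, 0, -0.6], 0]])

```text
time: 16.85
ee_pos: [0.5593, -0.2657, 0.1505]
eef_rot: [1.0, 0.013, -0.0, -0.0]
ft_force: [-0.7, -0.1, -3.7]
width: 0.0242
grip_force: 24.4
```

Call:
drive_tool(series=[[[0, 0, -0.3], 0], [[0, 0, -0.3], 0], [[0, 0, -0.4], 0], [[0, 0, -0.5], 0], [[0, 0, -0.5], 0], [[0, 0, -0.4], 0], [[0, 0, -0.2], 0], [[0, 0, 0], 0], [[0, 0, 0], 0], [[0, 0, 0], 0]])

```text
time: 18.1
ee_pos: [0.5595, -0.2655, 0.1258]
eef_rot: [1.0, 0.013, 0.0, 0.0]
ft_force: [0.3, 0.4, -3.0]
width: 0.0239
grip_force: 24.4
```

```bash
python3 -c "
from h import *
st()"
```

```text
t 18.1 tcp [ 0.5595 -0.2655  0.1258] yaw 1.5 F [ 0.3  0.4 -3. ] w 0.0239 g 24.4 M [0.05 0.05 0.  ]
```

Call:
drive_tool(series=[[[0, 0, -0.1], 0], [[0, 0, -0.1], 0], [[0, 0, -0.1], 0], [[0, 0, -0.1], 0], [[0, 0, -0.1], 0], [[0, 0, -0.1], 0], [[0, 0, -0.1], 0], [[0, 0, 0], 0], [[0, 0, 0], 0], [[0, 0, 0], 0]], newtons=12)

```text
time: 19.35
ee_pos: [0.5599, -0.2653, 0.1191]
eef_rot: [1.0, 0.013, 0.001, 0.0]
ft_force: [2.4, 2.5, 2.5]
width: 0.024
grip_force: 11.9
```

Call:
drive_tool(series=[[[0.1, 0, -0.06], 0], [[0.1, 0, -0.06], 0], [[0.1, 0, -0.06], 0], [[0.1, 0, -0.06], 0], [[0.1, 0, -0.06], 0], [[0.1, 0, -0.06], 0], [[0.1, 0, -0.06], 0], [[0.1, 0, -0.06], 0], [[0.1, 0, -0.06], 0], [[0, 0, 0], 0]])

```text
time: 20.6
ee_pos: [0.5684, -0.2652, 0.113]
eef_rot: [1.0, 0.013, -0.0, -0.0]
ft_force: [2.9, 4.0, 5.0]
width: 0.024
grip_force: 12.0
```

```bash
python3 -c "
from h import *
st()"
```

```text
t 20.6 tcp [ 0.5684 -0.2652  0.113 ] yaw 1.51 F [2.9 4.  5. ] w 0.024 g 12.0 M [ 1.06 -0.45 -0.16]
```

```bash
cat >> h.py <<'E'
def montage(tag,sc,sd):
    from bench import vision
    import cv2
    _,_,c=look(tag); o=np.zeros((600,800,3),np.uint8); o[:300,:400]=cv2.resize(c['color'][:,:,::-1],(400,300),interpolation=cv2.INTER_AREA)
    a=vision.camera('scene')['color'][:,:,::-1];b=vision.camera('side')['color'][:,:,::-1]
    cv2.imwrite(f'pics/{tag}_scene.png',a);cv2.imwrite(f'pics/{tag}_side.png',b)
    f=lambda m,w:cv2.resize(m[w[1]:w[1]+75,w[0]:w[0]+100],(400,300),interpolation=cv2.INTER_CUBIC)
    o[:300,400:]=f(a,sc);o[300:,:400]=f(b,sd); o[300:,400:]=cv2.resize(c['color'][0:150,120:320,::-1],(400,300),interpolation=cv2.INTER_CUBIC)
    cv2.imwrite(f'pics/{tag}_m.png',o)
E
python3 -c "
from h import *
montage('w6',(165,195),(230,130))"
```

```text
(no output)
```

View pics/w6_m.png

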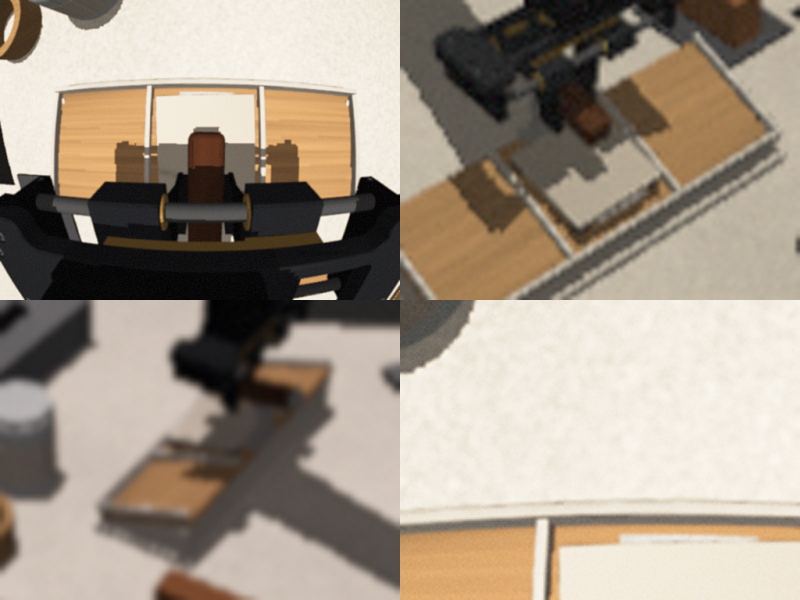

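The tile sits between the middle bay's fins (wrist view x 156–255, fins at 150 and 263), with its front still raised over the board. I'll continue the tilt arc.

Call:
drive_tool(series=[[[0.1, 0, -0.08], 0], [[0.1, 0, -0.08], 0], [[0.1, 0, -0.08], 0], [[0.1, 0, -0.08], 0], [[0.1, 0, -0.08], 0], [[0.1, 0, -0.08], 0], [[0.1, 0, -0.08], 0], [[0.1, 0, -0.08], 0], [[0.1, 0, -0.08], 0], [[0.1, 0, -0.08], 0]])

```text
time: 22.0
ee_pos: [0.5781, -0.2661, 0.105]
eef_rot: [1.0, 0.013, -0.0, 0.0]
ft_force: [-0.8, -0.1, 1.5]
width: 0.0235
grip_force: 12.0
```

```bash
python3 -c "
from h import *
st()"
```

```text
t 22.0 tcp [ 0.5781 -0.2661  0.105 ] yaw 1.47 F [-0.8 -0.1  1.5] w 0.0235 g 12.0 M [ 0.    0.23 -0.01]
```

Call:
drive_tool(series=[[[0.05, 0, -0.06], 0], [[0.05, 0, -0.06], 0], [[0.05, 0, -0.06], 0], [[0.05, 0, -0.06], 0], [[0, 0, 0], 0], [[0, 0, 0], 0], [[0, 0, 0], 0], [[0, 0, 0], 0], [[0, 0, 0], 0], [[0, 0, 0], 0]])

```text
time: 23.25
ee_pos: [0.5809, -0.2658, 0.1039]
eef_rot: [1.0, 0.013, 0.001, 0.001]
ft_force: [-2.0, -0.2, 8.9]
width: 0.0237
grip_force: 12.0
```

```bash
python3 -c "
from h import *
st()
montage('w7',(165,195),(230,130))"
```

```text
t 23.25 tcp [ 0.5809 -0.2658  0.1039] yaw 1.49 F [-2.  -0.2  8.9] w 0.0237 g 12.0 M [ 0.05  0.64 -0.03]
```

View pics/w7_m.png

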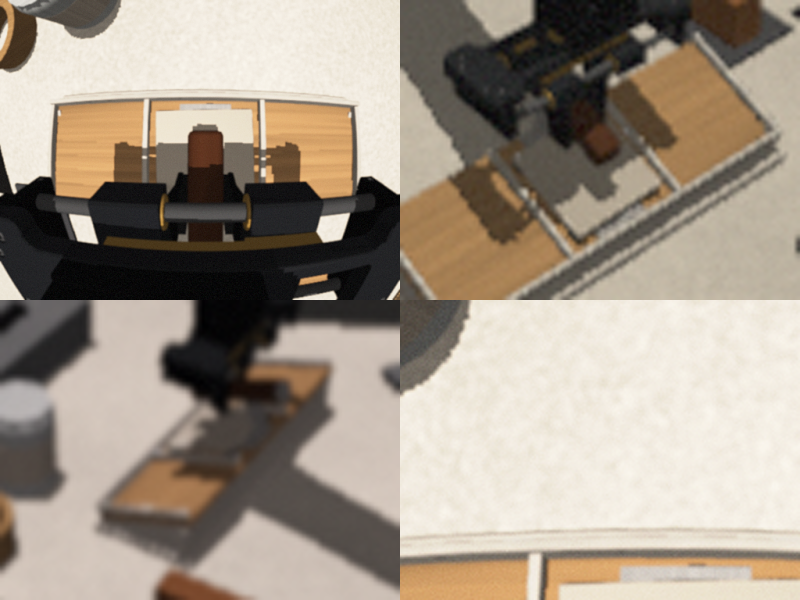

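The blade now lies flat in the bay with the tile resting over it (wrist view: blade front at y≈105, tile front at y≈110). I'll tighten the grip, lift the blade to mid-gap and withdraw up the slope.

Call:
drive_tool(series=[[[0, 0, 0], 0], [[0, 0, 0], 0], [[0, 0, 0.12], 0], [[0, 0, 0.13], 0], [[-0.1, 0, 0.04], 0], [[-0.3, -0.01, 0.11], 0], [[-0.6, -0.01, 0.22], 0], [[-0.9, -0.02, 0.33], 0], [[-0.9, -0.02, 0.33], 0], [[-0.9, -0.02, 0.33], 0]], newtons=30)

```text
time: 24.65
ee_pos: [0.5426, -0.2664, 0.1193]
eef_rot: [1.0, 0.013, 0.0, 0.0]
ft_force: [-0.9, 0.6, -0.9]
width: 0.0237
grip_force: 30.0
```

```bash
python3 -c "
from h import *
st()"
```

```text
t 24.65 tcp [ 0.5426 -0.2664  0.1193] yaw 1.49 F [-0.9  0.6 -0.9] w 0.0237 g 30.0 M [ 0.02 -0.   -0.01]
```

Call:
drive_tool(series=[[[-0.9, -0.02, 0.33], 0], [[-0.9, -0.02, 0.33], 0], [[-0.9, -0.02, 0.33], 0], [[-0.9, -0.02, 0.33], 0], [[-0.9, -0.02, 0.33], 0], [[-0.9, -0.02, 0.33], 0], [[-0.9, -0.02, 0.33], 0], [[-0.9, -0.02, 0.33], 0], [[-0.9, -0.02, 0.33], 0], [[-0.9, -0.02, 0.33], 0]])

```text
time: 25.9
ee_pos: [0.4528, -0.2682, 0.1521]
eef_rot: [1.0, 0.013, 0.0, 0.0]
ft_force: [0.0, 0.4, -2.4]
width: 0.0238
grip_force: 30.0
```

Call:
drive_tool(series=[[[-1, 0, 1], 0], [[-1, 0, 1], 0], [[-0.5, 0, 1.5], 0], [[0, 1, 2], 0], [[0, 1, 2], 0], [[0, 1, 1], 0], [[0, 1, 0], 0], [[0, 0, 0], 0], [[0, 0, 0], 0], [[0, 0, 0], 0]])

```text
time: 27.15
ee_pos: [0.4281, -0.2286, 0.2364]
eef_rot: [1.0, 0.013, -0.0, -0.0]
ft_force: [0.7, 0.2, -2.4]
width: 0.0236
grip_force: 30.0
```

```bash
python3 -c "
from h import *
st()
montage('w8',(165,195),(230,130))"
```

```text
t 27.15 tcp [ 0.4281 -0.2286  0.2364] yaw 1.47 F [ 0.7  0.2 -2.4] w 0.0236 g 30.0 M [ 0.01 -0.02  0.01]
```

View pics/w8_m.png

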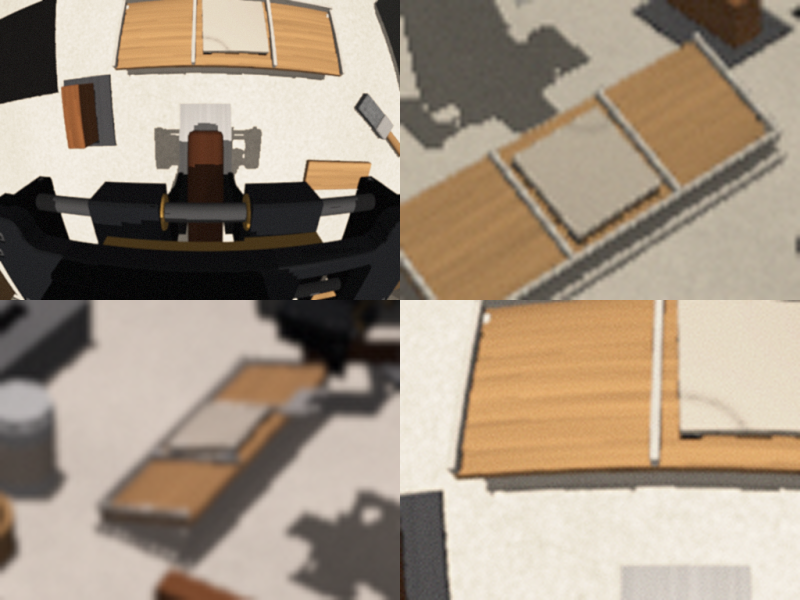

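Tile a lies flat and square in the middle bay, clear of the fins (scene view: tile centre near (588,178) of the montage). Next I'll re-level the lifter in the grip by pressing its blade on the clear bench.

Call:
drive_tool(series=[[[0, 0, -1], 0], [[0, 0, -2], 0], [[0, 0, -3], 0], [[0, 0, -3], 0], [[0, 0, -3], 0], [[0, 0, -2], 0], [[0, 0, -1], 0], [[0, 0, -0.7], 0], [[0, 0, 0], 0], [[0, 0, 0], 0]])

```text
time: 28.55
ee_pos: [0.4288, -0.2285, 0.0805]
eef_rot: [1.0, 0.013, 0.0, 0.0]
ft_force: [-0.1, -0.5, -1.7]
width: 0.0239
grip_force: 30.0
```

Call:
drive_tool(series=[[[-0.16, 0, -0.2], 0], [[-0.16, 0, -0.12], 0], [[-0.16, 0, -0.12], 0], [[-0.16, 0, -0.12], 0], [[-0.16, 0, -0.12], 0], [[-0.16, 0, -0.12], 0], [[-0.16, 0, -0.12], 0], [[-0.16, 0, -0.12], 0], [[-0.16, 0, -0.12], 0], [[0, 0, 0], 0]], newtons=10)

```text
time: 29.8
ee_pos: [0.4138, -0.2283, 0.0681]
eef_rot: [1.0, 0.013, -0.0, 0.0]
ft_force: [-0.7, 0.1, -1.5]
width: 0.0237
grip_force: 10.0
```

```bash
python3 -c "
from h import *
st()"
```

```text
t 29.8 tcp [ 0.4138 -0.2283  0.0681] yaw 1.5 F [-0.7  0.1 -1.5] w 0.0237 g 10.0 M [-0.06 -0.05 -0.05]
```

Call:
drive_tool(series=[[[-0.13, 0, -0.17], 0], [[-0.13, 0, -0.17], 0], [[-0.13, 0, -0.17], 0], [[-0.13, 0, -0.17], 0], [[-0.13, 0, -0.17], 0], [[-0.13, 0, -0.17], 0], [[-0.13, 0, -0.17], 0], [[-0.13, 0, -0.17], 0], [[-0.13, 0, -0.17], 0], [[0, 0, -0.17], 0]])

```text
time: 31.05
ee_pos: [0.4022, -0.2282, 0.0511]
eef_rot: [1.0, 0.013, -0.0, 0.0]
ft_force: [-1.5, -0.5, -0.3]
width: 0.0239
grip_force: 10.0
```

Call:
drive_tool(series=[[[0, 0, -0.05], 0], [[0, 0, -0.05], 0], [[0, 0, 0], 0], [[0, 0, 0], 0], [[0, 0, 0], 0], [[0, 0, 0], 0], [[0, 0, 0], 0], [[0, 0, 0], 0], [[0, 0, 0], 0], [[0, 0, 0], 0]])

```text
time: 32.3
ee_pos: [0.4023, -0.2282, 0.0506]
eef_rot: [1.0, 0.013, -0.0, 0.0]
ft_force: [-4.6, 0.9, 6.3]
width: 0.0236
grip_force: 10.0
```

```bash
python3 -c "
from h import *
st()"
```

```text
t 32.3 tcp [ 0.4023 -0.2282  0.0506] yaw 1.5 F [-4.6  0.9  6.3] w 0.0236 g 10.0 M [ 0.28  0.8  -0.04]
```

Call:
drive_tool(series=[[[0, 0, 0], 0], [[0, 0, 0], 0], [[0, 0, 0.5], 0], [[0, 0, 2], 0], [[0.5, 0, 3], 0], [[0.5, 1, 3], 0], [[0.5, 2, 3], 0], [[0.5, 3, 2], 0], [[0.5, 4, 0.5], 0], [[0.5, 4, 0], 0]], newtons=25)

```text
time: 33.55
ee_pos: [0.4328, -0.0869, 0.1911]
eef_rot: [1.0, 0.013, 0.001, 0.0]
ft_force: [-0.3, -0.5, -1.3]
width: 0.0239
grip_force: 25.0
```

Call:
drive_tool(series=[[[0, 4, 0], 0.2], [[0, 4, 0], 0.2], [[0, 4, 0], 0.2], [[0, 4, 0], 0.2], [[0, 4, 0], 0.2], [[0, 4, 0], 0.2], [[0, 4, 0], 0.2], [[0, 4, 0], 0.2], [[0, 4, 0], 0.2], [[0, 4, 0], 0.2]])

```text
time: 34.8
ee_pos: [0.4324, 0.3131, 0.1904]
eef_rot: [1.0, 0.03, 0.0, -0.0]
ft_force: [1.0, -1.9, -1.5]
width: 0.0237
grip_force: 25.0
```

Call:
drive_tool(series=[[[-0.3, 2, 0], 0], [[-0.3, 1, 0], 0], [[0, 0.5, 0], 0], [[0, 0, 0], 0], [[0, 0, 0], 0], [[0, 0, 0], 0], [[0, 0, 0], 0], [[0, 0, 0], 0], [[0, 0, 0], 0], [[0, 0, 0], 0]])

```text
time: 36.05
ee_pos: [0.4263, 0.3468, 0.1902]
eef_rot: [1.0, 0.031, -0.0, 0.0]
ft_force: [0.4, -0.4, -0.9]
width: 0.0234
grip_force: 25.0
```

```bash
cat >> h.py <<'E'
def seetile(P,c,lo=100,roi=None,dbg=0):
    """largest light quad surrounded by black mat; returns corner pixels"""
    import cv2
    g=cv2.cvtColor(c['color'],cv2.COLOR_RGB2GRAY); m=(g>70).astype(np.uint8)
    if roi: z=np.zeros_like(m);z[roi[1]:roi[3],roi[0]:roi[2]]=1;m*=z
    n,l,s,ce=cv2.connectedComponentsWithStats(cv2.morphologyEx(m,cv2.MORPH_OPEN,np.ones((3,3))))
    for i in range(1,n):
        if s[i,4]>1500: print(i,s[i].tolist(),ce[i].round(0).tolist(),cv2.boxPoints(cv2.minAreaRect(np.argwhere(l==i)[:,::-1].astype(np.float32))).round(1).tolist())
    return l
E
python3 -c "
from h import *
st();s,P,c=look('w9')
seetile(P,c)
g=c['color'].astype(int).sum(2)//3
for u in (240,266,292):print(u,g[85:118,u].tolist())
"
```

```text
t 36.05 tcp [0.4263 0.3468 0.1902] yaw 3.5 F [ 0.4 -0.4 -0.9] w 0.0234 g 25.0 M [0.03 0.01 0.02]
3 [0, 0, 512, 255, 84196] [223.0, 138.0] [[-0.0, 0.0], [511.0, 0.0], [511.0, 254.0], [0.0, 254.0]]
6 [73, 256, 53, 57, 1962] [99.0, 284.0] [[69.5, 257.20001220703125], [104.9000015258789, 244.6999969482422], [128.1999969482422, 310.8999938964844], [92.9000015258789, 323.29998779296875]]
7 [405, 257, 52, 53, 1856] [428.0, 282.0] [[395.8999938964844, 301.3999938964844], [423.70001220703125, 242.3000030517578], [458.8999938964844, 258.79998779296875], [431.1000061035156, 318.0]]
240 [171, 171, 169, 173, 166, 160, 157, 160, 162, 162, 168, 170, 168, 165, 168, 167, 156, 172, 216, 230, 228, 227, 225, 225, 228, 227, 225, 227, 226, 225, 224, 227, 223]
266 [166, 162, 167, 168, 164, 168, 174, 177, 177, 173, 174, 183, 177, 175, 170, 169, 153, 186, 225, 236, 235, 232, 232, 232, 231, 233, 233, 231, 233, 229, 230, 231, 233]
292 [24, 22, 25, 30, 33, 24, 16, 30, 30, 29, 27, 24, 26, 26, 21, 21, 44, 127, 211, 231, 226, 224, 225, 223, 224, 221, 226, 226, 224, 223, 221, 225, 223]
```

View pics/w9.png

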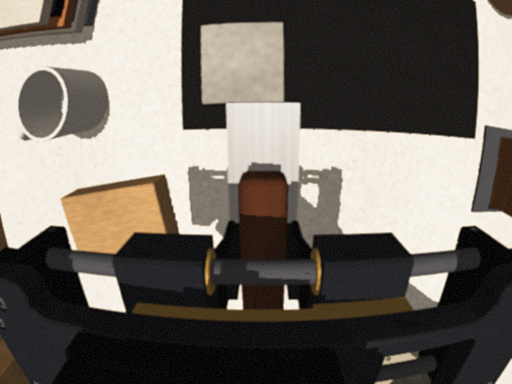

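Tile c hasn't moved: corners at (201,24), (283,22), (285,101) and (201,104). The blade front spans (226–300, 102), so it is still level and needs a shift to +y.

Run:
```python
from h import *; import pickle
P,c=pickle.load(open('w9.pkl','rb'))
Q=[(201,104),(285,101.5),(283.5,22),(201,24)]
f=lambda p:(wproj(P,c,pose(p,sq(.045,.017)))[[0,3,2,1]][[1,0,3,2]]-np.array(Q)).ravel()
# local order: sq=(-,-),(+,-),(+,+),(-,+): near-right, far-right, far-left, near-left
f=lambda p:(wproj(P,c,pose(p,sq(.045,.017)))-np.array([Q[1],Q[2],Q[3],Q[0]])).ravel()
o=least_squares(f,[.548,.376,.07]);print(o.x,np.degrees(o.x[2]),o.fun.round(1))
th=o.x[2];d=np.array([np.cos(th),np.sin(th)])
for k in(.134,.028):print(k,o.x[:2]-k*d, 'delta',o.x[:2]-k*d-P[0][:2])
print('blade',wray(P,c,(226,102.5),.137),wray(P,c,(300.5,102.5),.137),yaw(P[1]))
```

```text
[0.54786226 0.37601191 0.06849189] 3.9242963299116536 [-1.   0.1 -0.1 -0.1  0.1  0.6  1.  -0.6]
0.134 [0.41417645 0.36684117] delta [-0.01210408  0.02007879]
0.028 [0.51992791 0.37409563] delta [0.09364739 0.02733325]
blade [0.5028 0.3765] [0.5059 0.3251] 3.5006909857389745
```

Call:
drive_tool(series=[[[-0.3, 0.5, -1.5], 0.1], [[-0.3, 0.5, -2], 0.1], [[-0.3, 0.5, -2], 0.1], [[-0.3, 0.6, -2], 0.1], [[0, 0, -2], 0], [[0, 0, -1.5], 0], [[0, 0, -1.2], 0], [[0, 0, -0.8], 0], [[0, 0, -0.4], 0], [[0, 0, 0], 0]])

```text
time: 37.35
ee_pos: [0.4144, 0.3678, 0.0564]
eef_rot: [0.999, 0.034, 0.0, -0.0]
ft_force: [-0.2, 0.7, -2.2]
width: 0.0234
grip_force: 25.0
```

Call:
drive_tool(series=[[[0, 0, 0], 0], [[0, 0, 0], 0], [[0, 0, 0], 0], [[0, 0, 0], 0], [[0, 0, 0], 0], [[0, 0, 0], 0], [[0, 0, 0], 0], [[0, 0, 0], 0], [[0, 0, 0], 0], [[0, 0, 0], 0]])

```text
time: 38.6
ee_pos: [0.4143, 0.3677, 0.0563]
eef_rot: [0.999, 0.034, 0.0, 0.0]
ft_force: [0.3, -0.1, -2.0]
width: 0.0239
grip_force: 25.0
```

```bash
python3 -c "
from h import *
st();s,P,c=look('w10')
g=c['color'].astype(int).sum(2)//3
print('row70',np.flatnonzero(np.abs(np.diff((g[70]>70).astype(int))))[:12]); print('row80',np.flatnonzero(np.abs(np.diff((g[80]>70).astype(int))))[:12]);print('row110',np.flatnonzero(np.abs(np.diff((g[110]>70).astype(int)))))
for u in (215,240,266,292,320):print(u,(g[75:110:1,u]).tolist())
"
```

```text
t 38.6 tcp [0.4143 0.3677 0.0563] yaw 3.9 F [ 0.3 -0.1 -2. ] w 0.0239 g 25.0 M [0.04 0.05 0.03]
row70 [162 192 332]
row80 [162 193 332]
row110 [162 224 300]
215 [163, 168, 168, 167, 168, 168, 174, 171, 174, 173, 169, 148, 96, 38, 19, 18, 29, 30, 32, 23, 27, 31, 33, 26, 23, 30, 24, 29, 28, 25, 33, 24, 23, 29, 27]
240 [167, 167, 170, 169, 165, 167, 168, 168, 169, 167, 145, 106, 47, 10, 19, 24, 32, 29, 26, 26, 19, 30, 33, 26, 29, 26, 58, 143, 217, 231, 229, 227, 226, 227, 226]
266 [167, 169, 166, 160, 169, 168, 168, 169, 169, 162, 138, 92, 41, 4, 14, 18, 22, 30, 24, 30, 21, 29, 22, 31, 26, 28, 84, 175, 230, 237, 234, 233, 233, 233, 233]
292 [169, 173, 168, 171, 174, 167, 167, 167, 174, 163, 142, 90, 39, 16, 17, 15, 22, 28, 34, 27, 27, 29, 26, 25, 23, 22, 41, 130, 209, 231, 227, 226, 226, 226, 225]
320 [180, 179, 181, 181, 183, 181, 181, 180, 184, 185, 174, 147, 81, 31, 8, 18, 22, 36, 29, 30, 23, 30, 27, 21, 26, 28, 31, 29, 28, 27, 28, 29, 28, 24, 26]
```

Tile centre column 262 matches blade centre 262, and the edges are parallel. Slide in and lift.

Call:
drive_tool(series=[[[1.04, 0.07, 0], 0], [[1.04, 0.07, 0], 0], [[1.04, 0.07, 0], 0], [[1.04, 0.07, 0], 0], [[1.04, 0.07, 0], 0], [[1.04, 0.07, 0], 0], [[1.04, 0.07, 0], 0], [[1.04, 0.07, 0], 0], [[1.04, 0.07, 0], 0], [[1.04, 0.07, 0], 0]])

```text
time: 39.9
ee_pos: [0.519, 0.3748, 0.0563]
eef_rot: [0.999, 0.034, 0.0, 0.0]
ft_force: [-0.1, -0.8, -1.9]
width: 0.0234
grip_force: 25.0
```

Call:
drive_tool(series=[[[0, 0, 0], 0], [[0, 0, 0.2], 0], [[0, 0, 0.2], 0], [[0, 0, 0.2], 0], [[0, 0, 0.4], 0], [[0, 0, 0.5], 0], [[0, 0, 0.5], 0], [[0, 0, 1], 0], [[0, 0, 1], 0], [[0, 0, 0], 0]])

```text
time: 41.15
ee_pos: [0.5188, 0.3752, 0.0976]
eef_rot: [0.999, 0.034, 0.001, -0.0]
ft_force: [0.4, 1.2, -3.3]
width: 0.0236
grip_force: 25.0
```

```bash
python3 -c "
from h import *
st();s,P,c=look('w11')
g=c['color'].astype(int).sum(2)//3
print('row140',np.flatnonzero(np.abs(np.diff((g[140]>70).astype(int)))));print('row125',np.flatnonzero(np.abs(np.diff((g[125]>70).astype(int)))))
for u in (215,240,266,292,320):print(u,(g[90:126:1,u]).tolist())
"
```

```text
t 41.15 tcp [0.5188 0.3752 0.0976] yaw 3.9 F [ 0.4  1.2 -3.3] w 0.0236 g 25.0 M [0.04 0.02 0.04]
row140 [180 195 329]
row125 [180 194 329]
215 [28, 26, 23, 26, 25, 32, 31, 22, 28, 30, 28, 27, 32, 27, 39, 22, 19, 56, 114, 173, 190, 194, 193, 188, 184, 189, 186, 190, 191, 193, 190, 191, 188, 191, 187, 191]
240 [27, 31, 32, 27, 28, 24, 26, 29, 22, 24, 15, 48, 117, 191, 229, 231, 222, 194, 174, 180, 187, 184, 186, 180, 187, 187, 185, 183, 181, 184, 182, 186, 187, 184, 184, 187]
266 [25, 34, 29, 23, 25, 29, 34, 30, 28, 22, 25, 63, 141, 212, 235, 233, 226, 197, 172, 181, 179, 179, 178, 178, 183, 188, 184, 181, 185, 182, 187, 186, 182, 191, 183, 184]
292 [32, 25, 27, 24, 31, 27, 31, 29, 24, 29, 24, 36, 105, 184, 221, 227, 212, 182, 170, 173, 173, 175, 174, 174, 169, 173, 176, 172, 175, 176, 175, 174, 174, 180, 179, 180]
320 [30, 30, 26, 30, 28, 26, 26, 29, 32, 24, 30, 28, 29, 29, 24, 29, 36, 77, 140, 169, 176, 179, 175, 176, 182, 175, 177, 178, 177, 178, 177, 173, 172, 175, 175, 168]
```

Tile c is on the blade and level, with the force up by the tile's weight. I'll carry it to the +y bay.

Call:
drive_tool(series=[[[-0.3, 0, 0.8], 0], [[-0.8, 0, 1.5], 0], [[-1.2, -0.4, 2], 0], [[-1.4, -1, 2.2], 0], [[-1.4, -1.7, 2.2], 0], [[-1.2, -2.4, 2], 0], [[-1, -3, 1.5], -0.2], [[-0.7, -3.4, 0.8], -0.3], [[-0.4, -3.6, 0.3], -0.3], [[-0.2, -3.6, 0], -0.3]])

```text
time: 42.45
ee_pos: [0.4315, 0.1833, 0.2303]
eef_rot: [1.0, 0.025, 0.001, 0.0]
ft_force: [-0.1, -0.3, -2.3]
width: 0.0239
grip_force: 25.0
```

Call:
drive_tool(series=[[[0, -3.6, 0], -0.3], [[0, -3.6, 0], -0.3], [[0, -3.6, 0], -0.3], [[0, -3.6, 0], -0.3], [[0, -3.5, 0], -0.3], [[0.2, -3.2, 0], -0.2], [[0.5, -2.8, 0], 0], [[0.9, -2.3, 0], 0], [[1.3, -1.8, 0], 0], [[1.6, -1.3, 0], 0]])

```text
time: 43.7
ee_pos: [0.4779, -0.1098, 0.2297]
eef_rot: [1.0, 0.01, 0.0, 0.0]
ft_force: [0.0, 0.8, -4.0]
width: 0.0238
grip_force: 25.0
```

Call:
drive_tool(series=[[[1.8, -0.8, -0.3], 0], [[1.8, -0.5, -0.8], 0], [[1.5, -0.2, -1.3], 0], [[1.2, 0, -1.5], 0], [[0.9, 0, -1.5], 0], [[0.5, 0, -1.3], 0], [[0, 0, -0.8], 0], [[0, 0, -0.4], 0], [[0, 0, 0], 0], [[0, 0, 0], 0]])

```text
time: 44.95
ee_pos: [0.5544, -0.1244, 0.1508]
eef_rot: [1.0, 0.01, 0.0, 0.0]
ft_force: [0.0, -0.5, -3.9]
width: 0.0238
grip_force: 25.0
```

```bash
python3 -c "
from h import *
st();s,P,c=look('w12')
g=c['color'].astype(int)
print('row150',[int(x) for x in np.flatnonzero(np.abs(np.diff(g[150].sum(1)))>60)]);print('row120',[int(x) for x in np.flatnonzero(np.abs(np.diff(g[120].sum(1)))>60)])
"
```

```text
t 44.95 tcp [ 0.5544 -0.1244  0.1508] yaw 1.09 F [ 0.  -0.5 -3.9] w 0.0238 g 25.0 M [ 0.02 -0.03  0.02]
row150 [100, 101, 102, 196, 352, 353, 354, 355, 356, 360, 362, 363, 445, 450, 451, 452, 455, 456, 457, 459, 460]
row120 [96, 97, 98, 194, 195, 350, 351, 352, 353, 354, 358, 359, 360, 361, 442, 446, 447, 448, 452, 453, 456, 457]
```

Call:
drive_tool(series=[[[0, -0.2, 0], 0], [[0, -0.4, 0], 0], [[0.1, -0.6, 0], 0], [[0.1, -0.6, 0], 0], [[0.06, -0.5, 0], 0], [[0, -0.36, -0.2], 0], [[0, -0.2, -0.4], 0], [[0, 0, -0.6], 0], [[0, 0, -0.6], 0], [[0, 0, -0.3], 0]])

```text
time: 46.25
ee_pos: [0.5566, -0.1526, 0.1286]
eef_rot: [1.0, 0.01, -0.0, -0.0]
ft_force: [-0.6, 0.5, -3.3]
width: 0.0239
grip_force: 25.0
```

Call:
drive_tool(series=[[[0, 0, -0.2], 0], [[0, 0, -0.2], 0], [[0, 0, 0], 0], [[0, 0, 0], 0], [[0, 0, 0], 0], [[0, 0, 0], 0], [[0, 0, 0], 0], [[0, 0, 0], 0], [[0, 0, 0], 0], [[0, 0, 0], 0]])

```text
time: 47.5
ee_pos: [0.5569, -0.1529, 0.1253]
eef_rot: [1.0, 0.01, 0.0, 0.0]
ft_force: [-0.8, 0.3, -2.5]
width: 0.0238
grip_force: 25.0
```

```bash
python3 -c "
from h import *
st();s,P,c=look('w13')
o=(.584,-.2645,.0186)
a=np.radians(20);C,Sn=np.cos(a),np.sin(a)
L=lambda s,y,n:(s*C+n*Sn,y,.048-s*Sn+n*C)
for y,n in((.1655,.01),(.0585,.01)):print(wproj(P,c,pose(o,L(0.03,y,n))),wproj(P,c,pose(o,L(-.01,y,n))))
g=c['color'].astype(int)
for v in (115,130,150):print(v,[int(x) for x in np.flatnonzero(np.abs(np.diff(g[v].sum(1)))>60)])
"
```

```text
t 47.5 tcp [ 0.5569 -0.1529  0.1253] yaw 1.1 F [-0.8  0.3 -2.5] w 0.0238 g 25.0 M [0.04 0.05 0.  ]
[[195.00593992 130.58722428]] [[193.55263059 180.75731503]]
[[329.88766329 130.46860171]] [[331.40970633 180.64957266]]
115 [63, 64, 65, 194, 329, 330, 334, 335, 336, 337, 431, 437, 438, 443, 444, 445, 447, 448]
130 [65, 66, 67, 194, 328, 329, 330, 335, 337, 338, 439, 440, 445, 446, 449, 450]
150 [67, 68, 69, 193, 194, 196, 327, 328, 330, 331, 336, 338, 339, 435, 436, 442, 443, 446, 447, 448, 451, 452]
```

The tile is centred between the bay's fins, so I'll repeat the tipping sequence.

Call:
drive_tool(series=[[[0, 0, -0.1], 0], [[0, 0, -0.1], 0], [[0, 0, -0.1], 0], [[0, 0, -0.1], 0], [[0, 0, -0.1], 0], [[0, 0, -0.1], 0], [[0, 0, -0.05], 0], [[0, 0, 0], 0], [[0, 0, 0], 0], [[0, 0, 0], 0]], newtons=12)

```text
time: 48.8
ee_pos: [0.557, -0.1528, 0.1188]
eef_rot: [1.0, 0.01, 0.0, 0.0]
ft_force: [0.5, -0.1, -2.1]
width: 0.0239
grip_force: 12.0
```

Call:
drive_tool(series=[[[0.1, 0, -0.06], 0], [[0.1, 0, -0.06], 0], [[0.1, 0, -0.06], 0], [[0.1, 0, -0.06], 0], [[0.1, 0, -0.06], 0], [[0.1, 0, -0.06], 0], [[0.1, 0, -0.06], 0], [[0.1, 0, -0.06], 0], [[0.1, 0, -0.06], 0], [[0, 0, 0], 0]])

```text
time: 50.05
ee_pos: [0.5659, -0.1528, 0.1132]
eef_rot: [1.0, 0.01, -0.0, -0.0]
ft_force: [0.9, 0.0, -1.3]
width: 0.024
grip_force: 12.0
```

Call:
drive_tool(series=[[[0.1, 0, -0.08], 0], [[0.1, 0, -0.08], 0], [[0.1, 0, -0.08], 0], [[0.1, 0, -0.08], 0], [[0.1, 0, -0.08], 0], [[0.1, 0, -0.08], 0], [[0.1, 0, -0.08], 0], [[0.1, 0, -0.08], 0], [[0.1, 0, -0.08], 0], [[0.1, 0, -0.08], 0]])

```text
time: 51.3
ee_pos: [0.5761, -0.153, 0.1055]
eef_rot: [1.0, 0.01, 0.0, 0.0]
ft_force: [-1.2, -0.5, 0.0]
width: 0.0237
grip_force: 12.0
```

Call:
drive_tool(series=[[[0.05, 0, -0.06], 0], [[0.05, 0, -0.06], 0], [[0.05, 0, -0.06], 0], [[0, 0, 0], 0], [[0, 0, 0], 0], [[0, 0, 0], 0], [[0, 0, 0], 0], [[0, 0, 0], 0], [[0, 0, 0], 0], [[0, 0, 0], 0]])

```text
time: 52.55
ee_pos: [0.5778, -0.1529, 0.1042]
eef_rot: [1.0, 0.01, 0.0, 0.0]
ft_force: [-0.8, -0.3, 5.3]
width: 0.0239
grip_force: 12.0
```

Call:
drive_tool(series=[[[0, 0, -0.04], 0], [[0, 0, 0], 0], [[0, 0, 0], 0], [[0, 0, 0], 0], [[0, 0, 0], 0], [[0, 0, 0], 0], [[0, 0, 0], 0], [[0, 0, 0], 0], [[0, 0, 0], 0], [[0, 0, 0], 0]])

```text
time: 53.8
ee_pos: [0.5778, -0.1529, 0.1042]
eef_rot: [1.0, 0.01, 0.001, 0.0]
ft_force: [-3.5, 0.6, 8.8]
width: 0.0242
grip_force: 12.0
```

Call:
drive_tool(series=[[[0, 0, 0], 0], [[0, 0, 0], 0], [[0, 0, 0.14], 0], [[0, 0, 0.15], 0], [[-0.1, 0, 0.04], 0], [[-0.3, -0.01, 0.11], 0], [[-0.6, -0.01, 0.22], 0], [[-0.9, -0.02, 0.33], 0], [[-0.9, -0.02, 0.33], 0], [[-0.9, -0.02, 0.33], 0]], newtons=30)

```text
time: 55.05
ee_pos: [0.5397, -0.1537, 0.1201]
eef_rot: [1.0, 0.01, 0.0, 0.0]
ft_force: [0.3, 0.0, -1.6]
width: 0.0236
grip_force: 30.0
```

Call:
drive_tool(series=[[[-0.9, -0.02, 0.33], 0], [[-0.9, -0.02, 0.33], 0], [[-0.9, -0.02, 0.33], 0], [[-0.9, -0.02, 0.33], 0], [[-0.9, -0.02, 0.33], 0], [[-0.9, -0.02, 0.33], 0], [[-0.9, -0.02, 0.33], 0], [[-0.9, -0.02, 0.33], 0], [[-0.9, -0.02, 0.33], 0], [[-0.9, -0.02, 0.33], 0]])

```text
time: 56.3
ee_pos: [0.4498, -0.1556, 0.1529]
eef_rot: [1.0, 0.01, -0.0, 0.0]
ft_force: [1.2, -0.7, -1.7]
width: 0.0233
grip_force: 30.0
```

Call:
drive_tool(series=[[[-1, -0.5, 1], 0], [[-1, -1, 1], 0], [[-0.5, -1.5, 1.5], 0], [[0, -1.5, 2], 0], [[0, -1.5, 2], 0], [[0, -1, 1], 0], [[0, -0.5, 0], 0], [[0, 0, 0], 0], [[0, 0, 0], 0], [[0, 0, 0], 0]])

```text
time: 57.55
ee_pos: [0.4253, -0.2302, 0.2373]
eef_rot: [1.0, 0.01, -0.0, -0.0]
ft_force: [0.4, -0.2, -2.8]
width: 0.0238
grip_force: 30.0
```

```bash
python3 -c "
from h import *
st();montage('w14',(165,195),(230,130))
P,c=__import__('pickle').load(open('w14.pkl','rb'))
o=(.584,-.2645,.0186)
a=np.radians(20);C,Sn=np.cos(a),np.sin(a)
L=lambda s,y,n:(s*C+n*Sn,y,.048-s*Sn+n*C)
for y in(0,.112):print('ideal tile corners',[wproj(P,c,pose(o,L(s,y+d,.014))).round(0).tolist()[0] for s,d in((-.045,.045),(-.045,-.045),(.045,-.045),(.045,.045))])
"
```

```text
t 57.55 tcp [ 0.4253 -0.2302  0.2373] yaw 1.14 F [ 0.4 -0.2 -2.8] w 0.0238 g 30.0 M [0.   0.03 0.05]
ideal tile corners [[255.0, 62.0], [340.0, 65.0], [333.0, 0.0], [256.0, -3.0]]
ideal tile corners [[152.0, 68.0], [234.0, 62.0], [237.0, -3.0], [162.0, 4.0]]
```

View pics/w14_m.png

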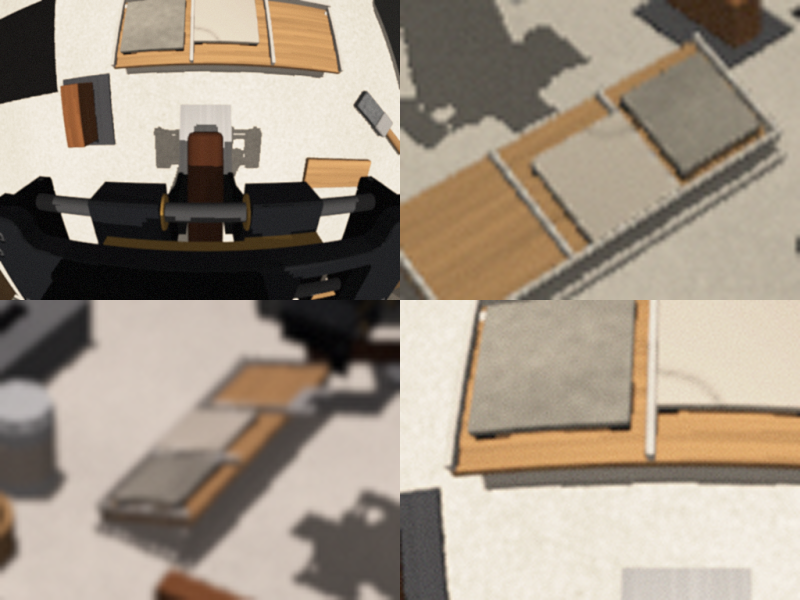

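Tile c lies in the +y bay. Tile a was knocked down-slope and towards +y: its near edge moved from y≈435 to 411 in the zoomed view and its left edge is now next to the fin. I'll fit its pose to see whether it is still flat.

Run:
```python
from h import *; import pickle,cv2
P,c=pickle.load(open('w14.pkl','rb'))
o=(.584,-.2645,.0186);a=np.radians(20);C,Sn=np.cos(a),np.sin(a)
L=lambda s,y,n:(s*C+n*Sn,y,.048-s*Sn+n*C)
im=c['color'].astype(int); sat=im.max(2)-im.min(2)
for v in (5,15,25,35,45,52):print(v,'lowsat runs',[(int(g[0]),int(g[-1])) for g in (lambda x:np.split(x,np.flatnonzero(np.diff(x)>1)+1))(np.flatnonzero(sat[v,230:360]<45)+230) if len(g)>2])
for u in (255,265,280,300,320,328):print(u,im[46:66,u].sum(1).tolist())
for s,dy,yw in((.011,.006,0),(.011,.008,0),(.013,.008,0)):
    print(s,dy,[wproj(P,c,pose(o,L(s+d,dy+e,.014))).round(1).tolist()[0] for d,e in((-.045,.045),(-.045,-.045),(.045,-.045),(.045,.045))])
print('fin1 -y face top',[wproj(P,c,pose(o,L(s,.0535,.01))).round(1).tolist()[0] for s in(-.06,-.03,0.03)])
```

```text
5 lowsat runs [(230, 237), (245, 325), (338, 342)]
15 lowsat runs [(230, 236), (245, 326), (340, 344)]
25 lowsat runs [(230, 235), (244, 328), (341, 345)]
35 lowsat runs [(230, 235), (244, 328), (342, 347)]
45 lowsat runs [(230, 235), (244, 330), (343, 348)]
52 lowsat runs [(230, 235), (244, 330), (344, 348)]
255 [661, 651, 661, 660, 648, 595, 444, 294, 183, 89, 183, 372, 480, 497, 495, 491, 492, 492, 482, 483]
265 [645, 648, 651, 655, 648, 591, 428, 284, 254, 242, 361, 468, 505, 495, 498, 494, 493, 497, 485, 479]
280 [639, 628, 625, 615, 611, 565, 414, 274, 225, 232, 322, 483, 505, 499, 498, 502, 500, 508, 490, 468]
300 [644, 643, 645, 650, 657, 634, 549, 410, 283, 243, 300, 423, 495, 504, 497, 493, 504, 510, 481, 480]
320 [652, 642, 643, 648, 646, 646, 626, 544, 403, 283, 175, 94, 264, 456, 511, 506, 502, 496, 494, 486]
328 [650, 643, 653, 648, 651, 647, 654, 609, 465, 320, 221, 194, 284, 419, 492, 495, 504, 505, 496, 488]
0.011 0.006 [[249.4, 53.1], [333.9, 55.5], [326.7, -6.9], [250.8, -9.6]]
0.011 0.008 [[247.5, 53.1], [332.1, 55.4], [325.1, -7.0], [249.1, -9.5]]
0.013 0.008 [[247.5, 51.5], [331.9, 53.8], [324.9, -8.2], [249.1, -10.7]]
fin1 -y face top [[246.8, 76.4], [247.3, 51.8], [248.3, 8.7]]
```

Tile a fits flat: 12 mm down-slope, its side against the fin, near and far edges at the predicted flat positions, clear of the ledge. Both tiles are properly displayed. I'll re-level the lifter on the bench, then return it.

Call:
drive_tool(series=[[[0, 0, -1], 0], [[0, 0, -2], 0], [[0, 0, -3], 0], [[0, 0, -3], 0], [[0, 0, -3], 0], [[0, 0, -2], 0], [[0, 0, -1], 0], [[0, 0, -0.7], 0], [[0, 0, 0], 0], [[0, 0, 0], 0]])

```text
time: 58.95
ee_pos: [0.4258, -0.2309, 0.0813]
eef_rot: [1.0, 0.01, 0.0, 0.0]
ft_force: [0.0, 0.1, -2.2]
width: 0.0237
grip_force: 30.0
```

Call:
drive_tool(series=[[[-0.16, 0, -0.2], 0], [[-0.16, 0, -0.13], 0], [[-0.16, 0, -0.13], 0], [[-0.16, 0, -0.13], 0], [[-0.16, 0, -0.13], 0], [[-0.16, 0, -0.13], 0], [[-0.16, 0, -0.13], 0], [[-0.16, 0, -0.13], 0], [[-0.16, 0, -0.13], 0], [[0, 0, 0], 0]], newtons=10)

```text
time: 60.2
ee_pos: [0.4107, -0.2307, 0.0682]
eef_rot: [1.0, 0.009, -0.0, 0.0]
ft_force: [-2.5, -0.8, 1.3]
width: 0.0237
grip_force: 10.0
```

Call:
drive_tool(series=[[[-0.13, 0, -0.17], 0], [[-0.13, 0, -0.17], 0], [[-0.13, 0, -0.17], 0], [[-0.13, 0, -0.17], 0], [[-0.13, 0, -0.17], 0], [[-0.13, 0, -0.17], 0], [[-0.13, 0, -0.17], 0], [[-0.13, 0, -0.17], 0], [[-0.13, 0, -0.17], 0], [[0, 0, -0.17], 0]])

```text
time: 61.45
ee_pos: [0.3992, -0.2306, 0.0511]
eef_rot: [1.0, 0.01, -0.0, 0.0]
ft_force: [-2.0, 0.6, 1.1]
width: 0.024
grip_force: 10.0
```

Call:
drive_tool(series=[[[0, 0, -0.05], 0], [[0, 0, -0.05], 0], [[0, 0, 0], 0], [[0, 0, 0], 0], [[0, 0, 0], 0], [[0, 0, 0], 0], [[0, 0, 0], 0], [[0, 0, 0], 0], [[0, 0, 0], 0], [[0, 0, 0], 0]])

```text
time: 62.7
ee_pos: [0.3994, -0.2306, 0.0503]
eef_rot: [1.0, 0.01, 0.0, 0.0]
ft_force: [-2.0, 1.1, 3.8]
width: 0.0239
grip_force: 10.0
```

Call:
drive_tool(series=[[[0, 0, -0.04], 0], [[0, 0, 0], 0], [[0, 0, 0], 0], [[0, 0, 0], 0], [[0, 0, 0], 0], [[0, 0, 0], 0], [[0, 0, 0], 0], [[0, 0, 0], 0], [[0, 0, 0], 0], [[0, 0, 0], 0]])

```text
time: 63.95
ee_pos: [0.3994, -0.2306, 0.0503]
eef_rot: [1.0, 0.01, 0.0, 0.0]
ft_force: [-5.9, 2.6, 8.7]
width: 0.0242
grip_force: 10.0
```

Call:
drive_tool(series=[[[0, 0, 0], 0], [[0, 0, 0], 0], [[0, 0, 0.5], 0], [[0.5, 0, 2], 0], [[0.5, 0, 3], 0], [[0.5, 0, 3], 0], [[0.5, 1, 3], 0.7], [[0.5, 2, 2], 0.7], [[0.5, 3, 0.5], 0.7], [[0, 4, 0], 0.8]], newtons=25)

```text
time: 65.2
ee_pos: [0.4299, -0.1302, 0.1904]
eef_rot: [0.999, 0.035, 0.001, 0.0]
ft_force: [0.3, 0.3, -2.3]
width: 0.0237
grip_force: 25.0
```

Call:
drive_tool(series=[[[0, 4, 0], 0], [[0, 3, 0], 0], [[0, 2.5, 0], 0], [[0, 1.5, 0], 0], [[0, 0.7, 0], 0], [[0, 0, 0], 0], [[0, 0, 0], 0], [[0, 0, 0], 0], [[0, 0, 0], 0], [[0, 0, 0], 0]])

```text
time: 66.45
ee_pos: [0.4293, -0.0138, 0.1899]
eef_rot: [0.999, 0.035, 0.0, 0.0]
ft_force: [-0.5, 0.6, -2.4]
width: 0.0238
grip_force: 25.0
```

```bash
python3 -c "
from h import *
st();s,P,c=look('w15')
im=c['color'].astype(int)
for v in (95,110,130,150):print(v,[int(x) for x in np.flatnonzero(np.abs(np.diff(im[v].sum(1)))>70)])
for u in (240,266,292):print(u,im[94:110,u].sum(1).tolist())
"
```

```text
t 66.45 tcp [ 0.4293 -0.0138  0.1899] yaw 3.98 F [-0.5  0.6 -2.4] w 0.0238 g 25.0 M [ 0.01 -0.01  0.03]
95 [205, 206, 207, 220, 221, 222, 336, 337, 449, 450, 454, 455, 458, 459, 493, 508]
110 [205, 206, 207, 220, 221, 222, 224, 225, 299, 300, 307, 308, 309, 399]
130 [4, 220, 221, 225, 226, 298, 299, 300, 306, 307, 308, 504]
150 [219, 220, 221, 225, 226, 227, 298, 299, 305, 306, 307]
240 [360, 264, 284, 278, 276, 267, 279, 272, 290, 333, 518, 659, 681, 680, 686, 675]
266 [499, 343, 270, 286, 284, 300, 271, 284, 284, 382, 583, 686, 705, 701, 692, 693]
292 [670, 506, 327, 274, 300, 285, 278, 281, 281, 319, 485, 646, 677, 686, 675, 669]
```

Call:
drive_tool(series=[[[0.05, 0.05, -1], 0], [[0.05, 0, -1.5], 0], [[0.05, 0, -1.5], 0], [[0, 0, -1.3], 0], [[0, 0, -1], 0], [[0, 0, -0.6], 0], [[0, 0, -0.4], 0], [[0, 0, -0.1], 0], [[0, 0, -0.1], 0], [[0, 0, -0.1], 0]])

```text
time: 67.75
ee_pos: [0.431, -0.0132, 0.114]
eef_rot: [0.999, 0.035, 0.0, 0.0]
ft_force: [-0.4, 0.2, -1.3]
width: 0.0235
grip_force: 25.0
```

Call:
drive_tool(series=[[[0, 0, -0.05], 0], [[0, 0, -0.05], 0], [[0, 0, -0.05], 0], [[0, 0, 0], 0], [[0, 0, 0], 0], [[0, 0, 0], 0], [[0, 0, 0], 0], [[0, 0, 0], 0], [[0, 0, 0], 0], [[0, 0, 0], 0]], newtons=10)

```text
time: 69.0
ee_pos: [0.4308, -0.0131, 0.1124]
eef_rot: [0.999, 0.035, 0.0, 0.0]
ft_force: [0.2, -0.4, -1.8]
width: 0.0237
grip_force: 10.0
```

Call:
drive_tool(series=[[[0, 0, -0.05], 0], [[0, 0, -0.05], 0], [[0, 0, 0], 0], [[0, 0, 0], 0], [[0, 0, 0], 0], [[0, 0, 0], 0], [[0, 0, 0], 0], [[0, 0, 0], 0], [[0, 0, 0], 0], [[0, 0, 0], 0]])

```text
time: 70.25
ee_pos: [0.4309, -0.0132, 0.1122]
eef_rot: [0.999, 0.035, -0.0, 0.0]
ft_force: [-5.0, -0.2, 12.1]
width: 0.0238
grip_force: 10.0
```

```bash
python3 -c "
from h import *
st()"
```

```text
t 70.25 tcp [ 0.4309 -0.0132  0.1122] yaw 3.99 F [-5.  -0.2 12.1] w 0.0238 g 10.0 M [ 0.01  1.23 -0.01]
```

Firmly seated on the plinth. Relax the press slightly, open, and lift away.

Call:
drive_tool(series=[[[0, 0, 0.05], 0], [[0, 0, 0.03], 0], [[0, 0, 0], 0], [[0, 0, 0], 0], [[0, 0, 0], 0], [[0, 0, 0], 0], [[0, 0, 0], 0], [[0, 0, 0], 0], [[0, 0, 0], 0], [[0, 0, 0], 0]], newtons=3)

```text
time: 71.5
ee_pos: [0.4309, -0.0131, 0.1122]
eef_rot: [0.999, 0.035, 0.0, 0.0]
ft_force: [1.0, 0.3, 1.2]
width: 0.0241
grip_force: 3.0
```

Call:
drive_tool(series=[[[0, 0, 0], 0], [[0, 0, 0], 0], [[0, 0, 0], 0], [[0, 0, 0], 0], [[0, 0, 0], 0], [[0, 0, 0], 0], [[0, 0, 0], 0], [[0, 0, 0], 0], [[0, 0, 0], 0], [[0, 0, 0], 0]], hand=0)

```text
time: 72.75
ee_pos: [0.4308, -0.0132, 0.1122]
eef_rot: [0.999, 0.035, 0.0, 0.0]
ft_force: [0.4, 0.0, -0.6]
width: 0.0868
grip_force: 0.0
```

Call:
drive_tool(series=[[[0, 0, 1], 0], [[0, 0, 1.5], 0], [[0, 0, 2], 0], [[0, 0, 2], 0], [[0, 0, 2], 0], [[0, 0, 2], 0], [[0, 0, 2], 0], [[-0.5, 0, 2], 0], [[-0.5, 0, 0.5], 0], [[-0.5, 0, 0], 0]])

```text
time: 74.0
ee_pos: [0.4155, -0.0131, 0.2624]
eef_rot: [0.999, 0.035, 0.0, 0.0]
ft_force: [-0.1, 0.2, -0.3]
width: 0.0871
grip_force: 0.0
```

Run:
```python
from h import *; import pickle,cv2
from bench import vision
st();s,P,c=look('w16')
P1,c1=pickle.load(open('w1.pkl','rb'))
im=c['color'].astype(int)
def reds(P,c,z):
    m=c['color'].astype(int);k=(m[:,:,0]-m[:,:,2]>35)&(m[:,:,0]<160)
    k=k.astype(np.uint8);k[:, :225]=0;k[:,305:]=0;k[250:]=0
    n,l,s,ce=cv2.connectedComponentsWithStats(k);i=1+np.argmax(s[1:,4]);b=cv2.minAreaRect(np.argwhere(l==i)[:,::-1].astype(np.float32));q=cv2.boxPoints(b);print(q.round(0).tolist());return [wray(P,c,p,z).tolist() for p in q]
print('before',reds(P1,c1,.135));print('now',reds(P,c,.135))
for n in('scene','side'):
    a=cv2.imread(f'pics/{n}0.png');b=vision.camera(n)['color'][:,:,::-1]; cv2.imwrite(f'pics/{n}_end.png',b)
    w=(slice(158,212),slice(215,270)) if n=='scene' else (slice(180,232),slice(255,320))
    d=np.abs(a[w].astype(int)-b[w]).max(2); print(n,'lifter region changed px',int((d>50).sum()),'of',d.size)
```

```text
t 74.0 tcp [ 0.4155 -0.0131  0.2624] yaw 4.0 F [-0.1  0.2 -0.3] w 0.0871 g 0.0 M [0.02 0.02 0.02]
[[248.0, 176.0], [251.0, 123.0], [273.0, 124.0], [270.0, 177.0]]
before [[0.421, -0.0019], [0.4726, -0.0014], [0.4729, -0.022], [0.4213, -0.0233]]
[[253.0, 125.0], [275.0, 125.0], [275.0, 177.0], [253.0, 177.0]]
now [[0.4711, -0.0004], [0.4725, -0.0211], [0.4219, -0.0251], [0.4204, -0.0036]]
scene lifter region changed px 404 of 2970
side lifter region changed px 616 of 3380
```

Run:
```python
import cv2,numpy as np
for n,w in(('scene',(slice(200,282),slice(155,265))),('side',(slice(140,190),slice(250,316)))):
    a=cv2.imread(f'pics/w14_{n}.png')[w].astype(int);b=cv2.imread(f'pics/{n}_end.png')[w];d=np.abs(a-b).max(2)>45
    y,x=np.nonzero(d);print(n,d.sum(),(x.min()+w[1].start,y.min()+w[0].start,x.max()+w[1].start,y.max()+w[0].start) if d.any() else '')
# handle/blade axis slopes in the scene: handle mask box before/after
for f in('scene0','scene_end','side0','side_end'):
    m=cv2.imread(f'pics/{f}.png').astype(int); k=((m[:,:,2]-m[:,:,0]>18)&(m[:,:,2]<125)).astype(np.uint8)
    w=(slice(158,180),slice(222,252)) if 'scene' in f else (slice(184,206),slice(274,310))
    y,x=np.nonzero(k[w]); print(f,len(x),x.mean().round(2),y.mean().round(2),np.polyfit(x,y,1)[0].round(3))
```

```text
scene 1066 (np.int64(161), np.int64(200), np.int64(226), np.int64(231))
side 970 (np.int64(273), np.int64(140), np.int64(315), np.int64(189))
scene0 165 14.56 12.11 0.584
scene_end 130 15.87 13.53 0.513
side0 160 13.76 9.34 0.483
side_end 92 7.96 6.4 0.621
```

Call:
drive_tool(series=[[[0, -1, 1], 0], [[0, -4, 1], 0], [[-1, -5.5, 0], 0], [[-1.5, -5.7, 0], 0], [[-2, -5.7, 0], 0], [[-2, -5.7, 0], 0], [[-2, -5.7, 0], 0], [[-2, -5.7, 0], 0], [[-2, -5, 0], 0], [[-2, -3, 0], 0]])

```text
time: 75.4
ee_pos: [0.2686, -0.4859, 0.2818]
eef_rot: [0.999, 0.034, -0.001, -0.0]
ft_force: [0.5, 0.4, -0.2]
width: 0.0872
grip_force: 0.0
```

Run:
```python
import cv2,numpy as np
from bench import vision
for n,w in(('scene',(slice(158,212),slice(218,270))),('side',(slice(182,230),slice(256,312)))):
    a=cv2.imread(f'pics/{n}0.png')[w].astype(np.float32);v=vision.camera(n)['color'][:,:,::-1];cv2.imwrite(f'pics/{n}_fin.png',v);b=v[w].astype(np.float32)
    d=np.abs(a-b).max(2); print(n,'changed',(d>50).sum(),d.size,'shift',cv2.phaseCorrelate(a.mean(2),b.mean(2),cv2.createHanningWindow(a.shape[1::-1],cv2.CV_32F)))
    for h,q in(('handle',w[0].start),('base',w[0].start+27)):
        s=slice(q-w[0].start,q-w[0].start+27);print(h,cv2.phaseCorrelate(a[s].mean(2),b[s].mean(2),cv2.createHanningWindow((a.shape[1],a[s].shape[0]),cv2.CV_32F)))
```

```text
scene changed 44 2808 shift ((-0.19842641842285502, 0.11048929032660482), 1.0273534640036166)
handle ((-0.21004643848947424, 0.45761087473467654), 0.9486633818826558)
base ((0.205813758108377, 0.5499989121928941), 0.9624095355532297)
side changed 12 2688 shift ((0.4136583718379718, -0.34705322718483345), 0.9658845063712862)
handle ((0.3873501852026173, 0.2371841251568494), 0.9444341100292442)
base ((0.2674720933120227, -0.16341746740272), 1.1372590051756966)
```

The lifter is back on the plinth within about half a pixel of where it started, and still level. The tiles have not moved since the last check. I'm handing the job in.

```bash
python3 -c "
from bench import r
print(r.close_job())"
```

```text
the job is handed in; nothing more can be done
None
```

Job handed in at about 75 s: both tiles present (marble and grey; the clay one was absent) lie face up and flat in the middle and +y bays, the marble one having slid about 12 mm down-slope against its fin after placing, and the lifter is back level on its plinth.

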